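Refit the washed toppers and wind the bead slider to its stop

ROBOT

A 7-joint arm with a two-finger parallel gripper is mounted at the origin on the work surface. World frame = base frame: x ahead of the robot, y to its left, z up, the work surface at z = 0. Lengths are in mm, angles in rad, forces in N, time in s.
With the tool pointing down it reaches from about 400 to 875 mm from the base axis. Payload 4.4 kg.
Tool frame: the origin (TCP) lies on the centre line of the jaws, within the pads' length; the fingertips stand 14 mm ahead of it and the grasp point (between the pads) lies 5 mm behind it (tips_ahead is the distance from the TCP to the fingertips, in mm); z points along the fingers, y is the line along which they close (so a half turn about z gives the same grasp; the last joint's range is limited). The gripper opens to 85 mm and grips with 20 to 120 N. Pads are 22 mm wide; open, the fingers measure 114 mm over their backs; the gripper's body (76 mm by 85 mm) begins 54 mm behind the grasp point. The pads swing forward as they close: fully open they stand 13 mm farther back than shut.
Start: joints at [-1.405, 0.628, 0.038, 1.517, -0.027, 0.996, -0.02], TCP at [149.299, 632.635, 245.313] pointing down, gripper open.
Joint ranges: [-3.06, 3.06], [-0.37, 2.12], [-1.25, 1.32], [0.18, 2.47], [-1.1, 4.24], [0.23, 1.98], [-2.94, 2.94]. Speed limits (rad/s): [2.57, 2.57, 3.14, 3.14, 3.14, 3.14, 3.14].

INTERFACE

Orientations are given as [roll, pitch, yaw] about the fixed x, y, z axes, in that order (R = Rz(yaw) Ry(pitch) Rx(roll)).
In Python, from cell import * gives the robot as it stands.
- The arm moves only by the tool move_arm, never from a script. Its argument "rows" is text: rows parted by semicolons, each of 7 numbers parted by spaces: the shift along the tool's x, y, z scaled (see below), then the turn, a rotation vector about the tool's x, y, z scaled (see below), then the closure, from -1 (fully open) to 1 (shut). A call has 1 to 12 rows; each row is the pose to reach, as a shift and turn from the pose commanded when the call began, along the tool's axes at that moment; what a row does not reach only later rows make up. The controller multiplies each number of a shift by 0.3 m and each number of a turn by pi/2 rad. A row lasts 1/12 s, in which the tool goes at most 41.7 mm and 7.16 degrees, less where a joint would pass 70% of its speed; a pose out of reach is approached as far as the arm can. A call with a number of a shift or a turn outside -1 to 1 is refused whole. A call with a gripper value outside its range is refused whole. The fingers move at their own pace and stop on an object; the grip force is fixed at half the most. Time passes only in rows, so rows that repeat a pose let the fingers close. It gives the time, the measured TCP pose, the force, the opening and the grip force at its end, in the units of the state.
- read_state(): the state, without advancing time (a new reading comes with each control period).
- get_image(name): name is "side" or "top"; returns a dict with "img" (420x560x3 uint8, red, green, blue), "vfov" (degrees; the focal length in pixels is half the picture's height over the tangent of half this angle, whatever the lens; pixels are square), "cx", "cy" (the principal point, pixels), "k1" (the pictures are not rectified: a ray, as slopes to the right and down, at radius r is drawn at 1 + k1 r^2 times it, then the intrinsics apply), "extrinsics" (4x4, takes a point from camera to world coordinates). Camera axes: x right, y up, looking along -z (the intrinsics and any distortion apply to the point x, -y, -z); pixel columns grow to the right and rows downward; lengths in mm; the calibration is good to about 2 mm. A picture is of the moment at which its call begins. There is no depth.
- finish_job(): hands the job in; it is judged then, once.
The state is a dict: "clock": time; "qpos": joint angles; "qd": joint speeds; "tau": joint torques, N m; "eef_pos": TCP position; "tool_rot": TCP orientation; "force": force on the tool from outside, world axes, zero at the start; "torque": the same for the moment, N m; "width": finger opening in mm; "gripper_force": force on a finger pad.
Only numpy, scipy, OpenCV 4.12 (cv2) and the standard library are available. Lean on these libraries where they do the work, as an engineer would, in place of code of your own. Each camera call takes 0.05 s, during which the arm holds its last target. There are 200 camera calls.

TASK

The toppers of this sensory shelf have been washed and stand on the grey mat: press each one that is there fully down onto the square post whose dot has the colour of its nose, with the nose pointing at the dot. Also fit the white handwheel fully down onto the square shaft of the aluminium bead slider, and then, with the wheel on, wind it clockwise until the bead carriage touches the red stop; leave the wheel on. Leave the other things on the shelf where they are.

Things in the scene. Friction and masses are not known exactly. Their poses are not given: they have to be found in the camera images.
- topper_red: Topper, upright on the mat: pale square collar 36 x 36 x 31 mm high under a smooth red silicone dome (hard), 55 mm high overall, round, within 20 mm of the axis; a red nose 12 mm wide, 4 to 16 mm up, reaches 34 mm from the axis along +x. Square bore 23 mm wide, 26 mm deep, sides parallel to the collar's, open at the underside. Origin: centre of underside; z up. 0.12 kg. May be absent.
- nose_red (a point): Tip of the red nose, 34 mm from its topper's axis along +x, 10 mm above the underside
- topper_yellow: Topper, upright on the mat: pale square collar 36 x 36 x 31 mm high under a white ceramic ribbed sphere, 65 mm high overall, round, within 20 mm of the axis; a yellow nose 12 mm wide, 4 to 16 mm up, reaches 34 mm from the axis along +x. Square bore 23 mm wide, 26 mm deep, sides parallel to the collar's, open at the underside. Origin: centre of underside; z up. 0.12 kg. May be absent.
- nose_yellow (a point): Tip of the yellow nose, 34 mm from its topper's axis along +x, 10 mm above the underside
- topper_blue: Topper, upright on the mat: pale square collar 36 x 36 x 31 mm high under a maple cup with a fixed glass marble, 60 mm high overall, round, within 20 mm of the axis; a blue nose 12 mm wide, 4 to 16 mm up, reaches 34 mm from the axis along +x. Square bore 23 mm wide, 26 mm deep, sides parallel to the collar's, open at the underside. Origin: centre of underside; z up. 0.12 kg. May be absent.
- nose_blue (a point): Tip of the blue nose, 34 mm from its topper's axis along +x, 10 mm above the underside
- tile_red: Fixed wooden tile 90 x 70 x 14 mm with an upright aluminium square post 20 mm wide (sides along the tile's x, y), top 38 mm above the table with a 4 x 6 mm chamfer; a red dot on the tile 42 mm from the post along +x. Origin: on the post's axis at table height. A seated topper's underside rests on the tile, 14 mm above the table.
- dot_red (a point): Centre of the red dot on top of its tile
- tile_yellow: Fixed wooden tile 90 x 70 x 14 mm with an upright aluminium square post 20 mm wide (sides along the tile's x, y), top 38 mm above the table with a 4 x 6 mm chamfer; a yellow dot on the tile 42 mm from the post along +x. Origin: on the post's axis at table height. A seated topper's underside rests on the tile, 14 mm above the table.
- dot_yellow (a point): Centre of the yellow dot on top of its tile
- tile_blue: Fixed wooden tile 90 x 70 x 14 mm with an upright aluminium square post 20 mm wide (sides along the tile's x, y), top 38 mm above the table with a 4 x 6 mm chamfer; a blue dot on the tile 42 mm from the post along +x. Origin: on the post's axis at table height. A seated topper's underside rests on the tile, 14 mm above the table.
- dot_blue (a point): Centre of the blue dot on top of its tile
- handwheel: Loose handwheel, upright on the mat: 44 mm square white hub, 0 to 26 mm high, with a square bore 23 mm wide, 26 mm deep, open at the underside; white disc 90 mm across, 26 to 33 mm high; orange grip bar 80 mm long (along x), 18 mm wide, 33 to 63 mm high. Bore and hub sides parallel to the bar. Origin: centre of the underside. 0.18 kg.
- slider_unit: Fixed aluminium bead slider: gear housing 90 x 90 x 40 mm high, its origin at the housing's centre at table height, rail (16 mm high) running out along +x to a red stop plate
- shaft_foot (a point): Centre of the foot of the steel square drive shaft, on the housing's top (40 mm above the table); turns with the shaft, its x and y parallel to the shaft's sides. The shaft is 20 mm wide, 24 mm high, with a 4 x 6 mm chamfer on top. A seated wheel rests on the housing, its underside at this point.
- drive (a joint): Angle of the drive shaft, rad, growing clockwise seen from above, 0 to 9.6; it is stiff enough (0.08 N m) to stay where it is left. Starts between 0.3 and 2.2
- carriage (a joint): Travel of the black carriage with the orange bead along the rail, m: 0.0125 m for each rad of the shaft. At 0.120 its front face touches the red stop and the shaft can turn no further
- jar: Bystander, not part of the job: glass jar, 56 mm across, 75 mm high. Origin at its underside
- plant_pot: Bystander, not part of the job: terracotta pot with a green plant, 72 mm across, 110 mm high. Origin at its underside
- peg_doll: Bystander, not part of the job: turned wooden peg doll, 44 mm across, 70 mm high. Origin at its underside
- tin: Bystander, not part of the job: aluminium tin, 60 mm across, 60 mm high. Origin at its underside
- spool: Bystander, not part of the job: blue spool, 50 mm across, 48 mm high. Origin at its underside
- brush: Bystander, not part of the job: brush lying flat, 160 mm long. Origin at its underside
Not all that is in view belongs to the job. What is shaped like the tile_blue but turquoise is not meant.

How it is judged (in metres and radians):
On the way, in this order (a step that is already met when the one before it is completed fails the run):
1. the handwheel is fully down on the slider's shaft, the carriage still away from its stop (horizontal distance between handwheel and shaft_foot below 0.004 m and z of handwheel in the frame of shaft_foot below 0.004 m and angle between handwheel's own z axis and vertical below 0.1 rad and value of joint carriage below 0.1 m), for 0.2 s.
2. the carriage has been wound against the stop with the wheel on (value of joint carriage above 0.118 m and horizontal distance between handwheel and shaft_foot below 0.004 m and z of handwheel in the frame of shaft_foot below 0.004 m and angle between handwheel's own z axis and vertical below 0.1 rad), for 0.2 s.
At the end, for the whole second after the job is handed in: Each topper present: on the post of its colour, within 4 mm of centred and fully down, upright, nose tip within 17 mm of the dot's centre (about 20 degrees). Handwheel within 4 mm of fully down and centred on the shaft; carriage within 2 mm of the stop; all at rest (all of step 2 and horizontal distance between topper_red and tile_red below 0.004 m and z of topper_red in the frame of tile_red below 0.018 m and angle between each of topper_red, topper_yellow, topper_blue's own z axis and vertical below 0.1 rad and horizontal distance between nose_red and dot_red below 0.017 m and linear speed of each of topper_red, topper_yellow, topper_blue, handwheel below 0.02 m/s and horizontal distance between topper_yellow and tile_yellow below 0.004 m and z of topper_yellow in the frame of tile_yellow below 0.018 m and horizontal distance between nose_yellow and dot_yellow below 0.017 m and horizontal distance between topper_blue and tile_blue below 0.004 m and z of topper_blue in the frame of tile_blue below 0.018 m and horizontal distance between nose_blue and dot_blue below 0.017 m); the robot touches nothing.
It fails at once if a bystander (jar, plant pot, peg doll, tin, spool or brush) is moved more than 5 cm (distance of any of jar, plant_pot, peg_doll, tin, spool, brush from where it was at the start of the episode above 0.05 m).
Of topper_red, topper_yellow, topper_blue only 2 to 3 are there at a start; the rules pass over those that are not, and their reading is None.
At some moment in a run one of topper_red, topper_yellow, topper_blue, handwheel may be knocked a few centimetres aside while the robot is not near it.
It also fails if it takes over 210 s, if anything falls off the work surface, if the arm or the gripper's body presses on something with over 40 N, if the wrist force passes 120 N, or if a joint passes its speed limit or range.

## Working session

There is one attempt and no reset: what is moved stays moved. The work goes in short steps, Python scripts to look and compute and a tool call to move; the robot and the scene stay as the last step left them, time stands still between calls to the robot, and variables do not carry over. Pictures are saved under pics/ and viewed, at most 14 in all, crops included, and the job is handed in when it is done.

Besides the shell and the picture viewer there is one more tool, called after "Call:" by a JSON object that holds its "name" and its "arguments". move_arm: Moves the arm, as the interface text tells. Its arguments: {"type":"object","properties":{"rows":{"type":"string"}},"required":["rows"]}

```bash
mkdir -p pics; ls; cat > h.py <<'E'
from cell import *
import numpy as np, cv2
from scipy.spatial.transform import Rotation as R
def cam(n): 
    return get_image(n)
def K(c):
    f=c["img"].shape[0]/2/np.tan(np.radians(c["vfov"])/2)
    return np.array([[f,0,c["cx"]],[0,f,c["cy"]],[0,0,1.]]),np.array([c["k1"],0,0,0,0.])
def ray(c,uv):
    k,d=K(c); s=cv2.undistortPoints(np.array(uv,float).reshape(-1,1,2),k,d)[:,0]
    E=np.array(c["extrinsics"]); v=np.c_[s[:,0],-s[:,1],-np.ones(len(s))]@E[:3,:3].T
    return E[:3,3],v
def at(c,uv,z):
    o,v=ray(c,uv); return o+v*((np.array(z)-o[2])/v[:,2])[:,None]
def proj(c,P):
    E=np.array(c["extrinsics"]); p=(np.array(P,float).reshape(-1,3)-E[:3,3])@E[:3,:3]
    k,d=K(c); p=p*[1,-1,-1]
    return cv2.projectPoints(p,np.zeros(3),np.zeros(3),k,d)[0][:,0]
def save(n,img): cv2.imwrite("pics/"+n+".png",img[:,:,::-1])
E
python3 - <<'E'
from h import *
for n in("top","side"):
    c=cam(n); save(n+"0",cv2.resize(c["img"],(800,600),interpolation=cv2.INTER_CUBIC))
    print(n,c["vfov"],c["cx"],c["cy"],c["k1"],np.round(c["extrinsics"],3).tolist())
print(read_state())
E
```

```text
pics
top 50.601444281262914 283.2911239501157 205.320291510477 -0.10737002773677158 [[0.019, 0.979, -0.201, 357.079], [-1.0, 0.018, -0.002, 9.442], [0.001, 0.201, 0.98, 1220.401], [0.0, 0.0, 0.0, 1.0]]
side 44.589911177427766 283.58317266812014 211.2598171667863 -0.07069539296231472 [[-0.886, 0.315, -0.341, 143.167], [-0.464, -0.603, 0.648, 942.561], [-0.001, 0.733, 0.681, 1037.304], [0.0, 0.0, 0.0, 1.0]]
{'clock': 0.1, 'qpos': array([-1.40477616,  0.62925185,  0.03841862,  1.51826238, -0.02698703,
        0.99628146, -0.01998135]), 'qd': array([-9.41450563e-04, -2.09611894e-03, -6.06342954e-05, -1.17620220e-03,
       -3.19977032e-04, -1.83660532e-03, -1.14931477e-03]), 'tau': array([ 2.85176226e-03, -5.64529538e+01,  1.23001747e+00, -1.93971777e+01,
        1.10959739e-02,  5.36154024e-03, -2.60917581e-07]), 'eef_pos': array([149.17454659, 632.10899423, 244.4834928 ]), 'tool_rot': array([-3.13990681e+00,  1.20890725e-05,  2.90981948e+00]), 'force': array([-0.15905891, -0.02616736,  0.1718556 ]), 'torque': array([-0.010161  ,  0.02507023,  0.01639755]), 'gripper_force': 0.0, 'width': 85.10321372414263}
```

View pics/top0.png

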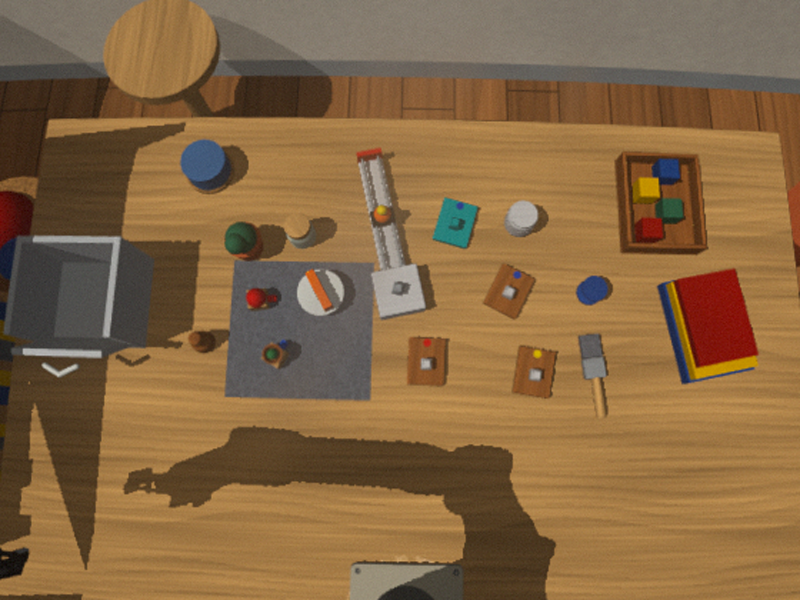

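View pics/side0.png

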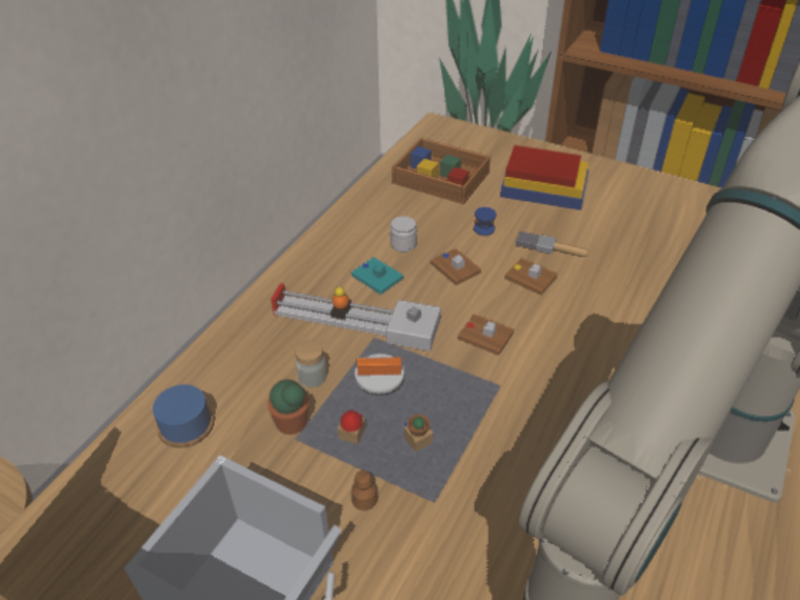

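Candidates in the top picture (800 px): red topper (257,298), blue topper (274,353; blue nose at its upper right), and handwheel (320,291). No yellow topper is seen. The red tile is (427,362), the yellow tile (535,372), and the brown blue-dot tile (509,291). The turquoise tile (456,223) is the decoy. Other look-alikes are the blue spool (592,290), the peg doll (202,341), and the red and blue blocks in the tray. Next comes a close crop.

```bash
python3 - <<'E'
from h import *
c=cam("top"); 
a=c["img"][180:285,155:295]; b=c["img"][175:285,260:400]
save("t1",cv2.resize(a,None,fx=5.7,fy=5.7,interpolation=cv2.INTER_CUBIC))
save("t2",cv2.resize(b,None,fx=5.4,fy=5.4,interpolation=cv2.INTER_CUBIC))
E
```

```text
(no output)
```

View pics/t1.png

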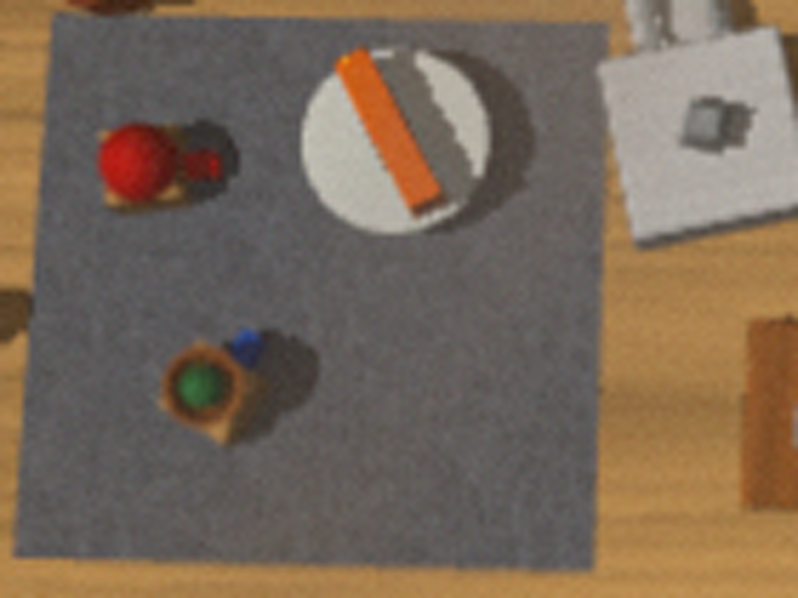

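View pics/t2.png

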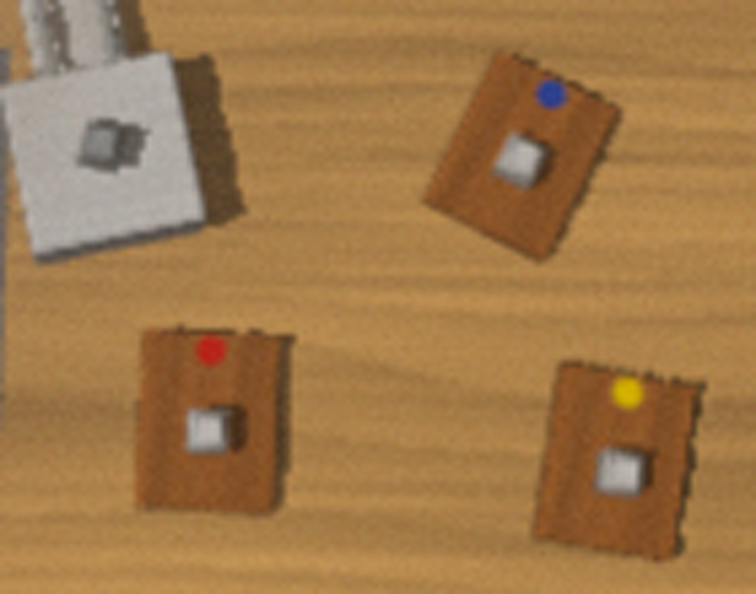

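Crop t1 shows the red topper at (138,162) with its nose pointing right (tip 221,166), the blue topper at (203,386) with its nose at (250,343), and the wheel disc centred at (397,142). In t2 the red dot is (211,350), the blue dot (551,94), and the red and blue post tops are (208,431) and (522,162). The shaft top is about (103,144).

```bash
cat > m.py <<'E'
from h import *
c=cam("top"); s=cam("side")
def P1(u,z): return at(c,(np.atleast_2d(u)+.5)/5.7-.5+[155,180],z)
def P2(u,z): return at(c,(np.atleast_2d(u)+.5)/5.4-.5+[260,175],z)
r=lambda x:np.round(x,1).tolist()
print("red dome",r(P1((138,162),37)),"nose",r(P1((221,166),12)))
print("blue cup",r(P1((203,386),58)),"nose",r(P1((258,335),12)), "marble",r(P1((201,386),55)))
print("disc",r(P1((397,142),33)),"bar",r(P1([(335,63),(364,48),(441,192),(413,213)],63)), r(P1((388,129),63)))
h=P2([(3,88),(168,53),(203,218),(38,250)],40); print("housing",r(h),r(h.mean(0)))
print("shaft",r(P2((103,142),64)))
print("redpost",r(P2((208,431),38)),"dot",r(P2((211,350),14)))
print("bluepost",r(P2((522,160),38)),"dot",r(P2((551,94),14)))
for nm,q in(("red",[(140,328),(282,335),(270,513),(137,509)]),("blue",[(500,52),(620,108),(543,262),(426,200)])):
    T=P2(q,14); print(nm,"tile centre",r(T.mean(0)),r(T))
E
cat >> m.py <<'E'
# overlays, both views
def box(p,a,hx,hy,z0,z1,img,cc,f,off,col=(0,255,0)):
    k=np.array([[hx,hy],[-hx,hy],[-hx,-hy],[hx,-hy]]); ca,sa=np.cos(a),np.sin(a); k=k@np.array([[ca,sa],[-sa,ca]])+p
    for z in(z0,z1):
        q=(proj(cc,np.c_[k,np.full(4,z)])-off+.5)*f
        cv2.polylines(img,[np.int32(np.round(q))],True,col,1)
E
python3 m.py
```

```text
red dome [[586.9, 297.6, 37.0]] nose [[590.5, 262.5, 12.0]]
blue cup [[477.9, 255.4, 58.0]] nose [[507.9, 239.8, 12.0]] marble [[478.2, 256.9, 55.0]]
disc [[599.8, 173.8, 33.0]] bar [[631.1, 200.7, 63.0], [638.6, 187.4, 63.0], [570.3, 148.1, 63.0], [560.1, 160.7, 63.0]] [[599.8, 174.2, 63.0]]
housing [[638.2, 76.3, 40.0], [658.0, -6.9, 40.0], [573.3, -25.7, 40.0], [555.5, 56.4, 40.0]] [606.2, 25.0, 40.0]
shaft [[606.0, 24.8, 64.0]]
redpost [[467.0, -29.6, 38.0]] dot [[510.2, -31.4, 14.0]]
bluepost [[606.4, -186.6, 38.0]] dot [[646.7, -206.2, 14.0]]
red tile centre [474.4, -29.9, 14.0] [[520.8, 4.7, 14.0], [518.5, -67.2, 14.0], [428.7, -61.9, 14.0], [429.5, 4.6, 14.0]]
blue tile centre [614.1, -190.8, 14.0] [[668.6, -179.9, 14.0], [639.9, -242.1, 14.0], [558.4, -200.6, 14.0], [589.5, -140.7, 14.0]]
```

```bash
cat >> m.py <<'E'
d=np.radians
M=[((587,297.6),d(-84),18,18,0,31),((478,255.5),d(-29),18,18,0,31),((599.8,174),d(29.6),40,9,33,63),((606,25),d(-13),45,45,0,40),((606,25),d(-13),10,10,40,64),((467,-29.8),d(-2),10,10,14,38),((606,-186.6),d(-26.5),10,10,14,38)]
out=[]
for cc,off,f,w,hh in((c,[155,165],3.2,250,110),(s,[200,190],3.2,200,150)):
    im=cv2.resize(cc["img"][off[1]:off[1]+hh,off[0]:off[0]+w],None,fx=f,fy=f,interpolation=cv2.INTER_CUBIC)
    for m in M: box(*m,im,cc,f,off)
    save("ov%d"%len(out),im); out.append(im)
q=proj(c,[(606,25,52)])[0].astype(int); p=proj(s,[(606,25,52)])[0].astype(int)
z=[cv2.resize(a["img"][v[1]-12:v[1]+13,v[0]-12:v[0]+13],(400,400),interpolation=cv2.INTER_NEAREST) for a,v in((c,q),(s,p))]
save("shaft",np.hstack(z)); print(q,p)
f8=lambda u:np.array(u)*.7
for n,u,z in(("pot",(243,240),80),("jar",(298,226),75),("doll",(199,339),60),("bead",(382,212),40),("jarbase?",(301,243),0)): print(n,r(at(c,[f8(u)],z)))
E
python3 m.py|tail -6
```

```text
[278 201] [289 219]
pot [[687.5, 318.2, 80.0]]
jar [[718.1, 216.4, 75.0]]
doll [[501.0, 393.4, 60.0]]
bead [[760.4, 59.7, 40.0]]
jarbase? [[706.2, 221.9, 0.0]]
```

View pics/ov0.png

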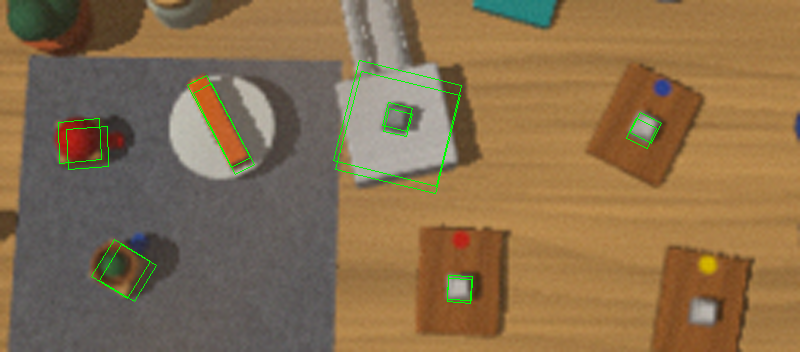

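View pics/ov1.png

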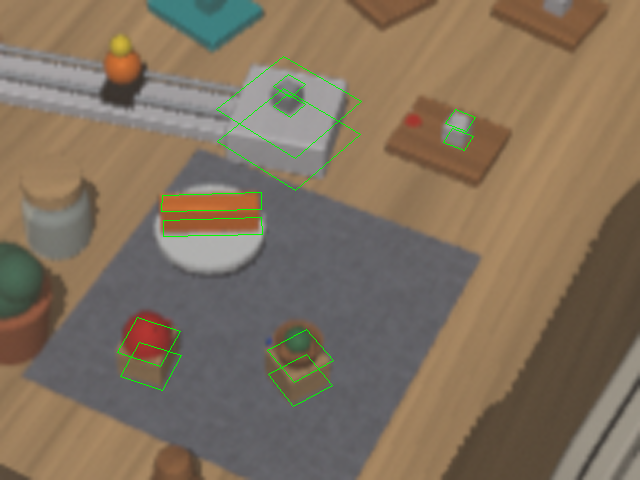

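View pics/shaft.png

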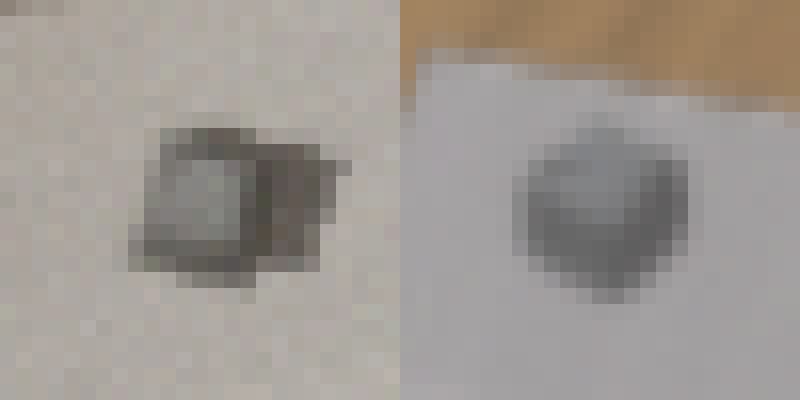

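The overlays agree in both views. The housing's sign was mirrored and is really +13°. The shaft's sides sit at about −13°, mod 90. The scene has the red and blue toppers and the wheel, with no yellow topper. I'll start with the wheel.

```bash
cat > go.py <<'E'
import sys
from h import *
s=read_state(); p=np.array(s["eef_pos"]); Rt=R.from_euler("xyz",s["tool_rot"])
print("t",round(s["clock"],1),"p",p.round(1),"yaw",round(np.degrees(s["tool_rot"][2]),1),"rp",np.degrees(s["tool_rot"][:2]).round(1),"j7",round(np.degrees(s["qpos"][6])),"w",round(s["width"],1),"gf",s["gripper_force"].__round__(1),"F",np.round(s["force"],1),"T",np.round(s["torque"],2))
for a in sys.argv[1:]:
    x,y,z,w=map(float,a.split(","))
    Rg=R.from_euler("xyz",[np.pi,0,np.radians(w)])
    sh=Rt.inv().apply([x,y,z]-p)/300; tu=(Rt.inv()*Rg).as_rotvec()/(np.pi/2)
    print(a,"->",sh.round(3),tu.round(3))
E
python3 go.py 600,174,200,-150.4
```

```text
t 0.3 p [149.3 632.5 245.1] yaw 166.7 rp [-180.   -0.] j7 -1 w 85.5 gf 0.0 F [0.3 0.8 0.2] T [-0.01  0.02  0.02]
600,174,200,-150.4 -> [-1.813 -1.142  0.151] [-0.    -0.    -0.476]
```

Call:
{"name": "move_arm", "arguments": {"rows": "-0.9 -0.57 0 0 0 -0.24 -1;-0.9 -0.57 0 0 0 -0.24 -1;-0.9 -0.57 0 0 0 -0.24 -1;-0.9 -0.57 0 0 0 -0.24 -1;-0.9 -0.57 0 0 0 -0.24 -1;-0.9 -0.57 0 0 0 -0.24 -1;-0.9 -0.57 0 0 0 -0.24 -1;-0.9 -0.57 0 0 0 -0.24 -1;-0.9 -0.57 0 0 0 -0.24 -1;-0.9 -0.57 0 0 0 -0.24 -1"}}

```text
clock: 1.18
eef_pos: [374.5, 402.5, 245.5]
tool_rot: [-3.141, 0.001, -3.001]
force: [-0.3, 0.6, -0.3]
width: 85.6
gripper_force: 0.0
```

```bash
python3 go.py 600,174,150,-150.4
```

```text
t 1.2 p [374.5 402.5 245.5] yaw -172.0 rp [-180.    0.] j7 46 w 85.6 gf 0.0 F [-0.3  0.6 -0.3] T [0.05 0.04 0.  ]
600,174,150,-150.4 -> [-0.637 -0.859  0.319] [-0.    0.   -0.24]
```

Call:
{"name": "move_arm", "arguments": {"rows": "-0.64 -0.86 0.3 0 0 -0.24 -1;-0.64 -0.86 0.3 0 0 -0.24 -1;-0.64 -0.86 0.3 0 0 -0.24 -1;-0.64 -0.86 0.3 0 0 -0.24 -1;-0.64 -0.86 0.3 0 0 -0.24 -1;-0.64 -0.86 0.3 0 0 -0.24 -1;-0.64 -0.86 0.3 0 0 -0.24 -1;-0.64 -0.86 0.3 0 0 -0.24 -1;-0.64 -0.86 0.3 0 0 -0.24 -1;-0.64 -0.86 0.3 0 0 -0.24 -1;-0.64 -0.86 0.3 0 0 -0.24 -1"}}

```text
clock: 2.1
eef_pos: [599.3, 178.8, 155.0]
tool_rot: [3.14, -0.0, -2.618]
force: [-0.5, 1.0, 0.9]
width: 85.3
gripper_force: 0.0
```

```bash
cat > col.py <<'E'
from h import *
def blob(c,name,roi=None):
    hsv=cv2.cvtColor(c["img"],cv2.COLOR_RGB2HSV)
    lo,hi={"orange":((6,190,150),(14,255,255))}[name]
    m=cv2.inRange(hsv,lo,hi)
    if roi: k=np.zeros_like(m); k[roi[1]:roi[3],roi[0]:roi[2]]=1; m=m*k
    n,_,st,ce=cv2.connectedComponentsWithStats(m)
    return [(int(st[i,4]),ce[i].round(1).tolist()) for i in range(1,n) if st[i,4]>15]
E
python3 go.py 600,174,52,-150.4; python3 - <<'E'
from col import *
for n in("top","side"):
    c=cam(n); b=blob(c,"orange"); print(n,[(x,at(c,[x[1]],60).round(1).tolist()) for x in b])
E
```

```text
t 2.1 p [599.3 178.8 155. ] yaw -150.0 rp [179.9  -0. ] j7 94 w 85.3 gf 0.0 F [-0.5  1.   0.9] T [ 0.06 -0.01 -0.03]
600,174,52,-150.4 -> [ 0.006 -0.016  0.343] [ 0.001 -0.     0.005]
top [((197, [556.4, 148.5]), [[776.8, -770.6, 60.0]]), ((32, [265.2, 151.4]), [[744.8, 64.6, 60.0]])]
side []
```

Call:
{"name": "move_arm", "arguments": {"rows": "0.006 -0.016 0.18 0 0 0.004 -1;0.006 -0.016 0.2 0 0 0.004 -1;0.006 -0.016 0.25 0 0 0.004 -1;0.006 -0.016 0.25 0 0 0.004 -1;0.006 -0.016 0.25 0 0 0.004 -1;0.006 -0.016 0.25 0 0 0.004 -1;0.006 -0.016 0.25 0 0 0.004 -1"}}

```text
clock: 2.78
eef_pos: [601.7, 172.8, 82.0]
tool_rot: [-3.141, 0.003, -2.625]
force: [0.1, 0.6, -0.1]
width: 85.4
gripper_force: 0.0
```

```bash
python3 go.py 600,174,52,-150.4
```

```text
t 2.8 p [601.7 172.8  82. ] yaw -150.4 rp [-180.     0.2] j7 93 w 85.4 gf 0.0 F [ 0.1  0.6 -0.1] T [-0.02  0.01 -0.02]
600,174,52,-150.4 -> [0.003 0.006 0.1  ] [-0.     0.002  0.   ]
```

Call:
{"name": "move_arm", "arguments": {"rows": "0.003 0.006 0.1 0 0.002 0 -1;0.003 0.006 0.1 0 0.002 0 -1;0.003 0.006 0.1 0 0.002 0 -1;0.003 0.006 0.1 0 0.002 0 1;0.003 0.006 0.1 0 0.002 0 1;0.003 0.006 0.1 0 0.002 0 1;0.003 0.006 0.1 0 0.002 0 1;0.003 0.006 0.1 0 0.002 0 1;0.003 0.006 0.1 0 0.002 0 1;0.003 0.006 0.1 0 0.002 0 1;0.003 0.006 0.1 0 0.002 0 1;0.003 0.006 0.1 0 0.002 0 1"}}

```text
clock: 3.78
eef_pos: [599.5, 172.9, 50.8]
tool_rot: [-3.141, -0.002, -2.626]
force: [-0.7, -0.2, 4.5]
width: 16.9
gripper_force: 59.3
```

```bash
python3 go.py 600,174,160,-150.4
```

```text
t 3.8 p [599.5 172.9  50.8] yaw -150.4 rp [-1.8e+02 -1.0e-01] j7 92 w 16.9 gf 59.3 F [-0.7 -0.2  4.5] T [-0.12  0.1  -0.08]
600,174,160,-150.4 -> [-0.002  0.003 -0.364] [-0.    -0.002 -0.   ]
```

Call:
{"name": "move_arm", "arguments": {"rows": "0 0 -0.12 0 0 0 1;0 0 -0.25 0 0 0 1;0 0 -0.36 0 0 0 1;0 0 -0.36 0 0 0 1;0 0 -0.36 0 0 0 1"}}

```text
clock: 4.2
eef_pos: [600.6, 173.2, 160.0]
tool_rot: [-3.141, 0.0, -2.626]
force: [0.3, -0.4, -2.8]
width: 16.8
gripper_force: 59.4
```

```bash
python3 go.py 606,25,160,167
```

```text
t 4.2 p [600.6 173.2 160. ] yaw -150.4 rp [-180.    0.] j7 94 w 16.8 gf 59.4 F [ 0.3 -0.4 -2.8] T [-0.07  0.07 -0.02]
606,25,160,167 -> [ 0.228 -0.439  0.   ] [-0.     0.     0.473]
```

Call:
{"name": "move_arm", "arguments": {"rows": "0.228 -0.439 0 0 0 0.473 1;0.228 -0.439 0 0 0 0.473 1;0.228 -0.439 0 0 0 0.473 1;0.228 -0.439 0 0 0 0.473 1;0.228 -0.439 0 0 0 0.473 1;0.228 -0.439 0 0 0 0.473 1;0.228 -0.439 0 0 0 0.473 1;0.228 -0.439 0 0 0 0.473 1;0.228 -0.439 0 0 0 0.473 1;0.228 -0.439 0 0 0 0.473 1"}}

```text
clock: 5.03
eef_pos: [604.5, 25.1, 157.8]
tool_rot: [-3.139, -0.004, 2.917]
force: [0.8, -1.0, -2.0]
width: 17.1
gripper_force: 59.4
```

```bash
python3 go.py 606,25,120,167 606,25,91,167; python3 - <<'E'
from h import *
s=cam("side"); im=s["img"]; f=4;p=proj(s,[(606,25,80)])[0].astype(int); o=p-[80,70]
save("w1",cv2.resize(im[o[1]:o[1]+130,o[0]:o[0]+160],None,fx=f,fy=f,interpolation=cv2.INTER_CUBIC))
E
```

```text
t 5.0 p [604.5  25.1 157.8] yaw 167.2 rp [-179.9   -0.2] j7 74 w 17.1 gf 59.4 F [ 0.8 -1.  -2. ] T [0.01 0.04 0.  ]
606,25,120,167 -> [-0.005  0.001  0.126] [-0.001 -0.002  0.002]
606,25,91,167 -> [-0.006  0.001  0.223] [-0.001 -0.002  0.002]
```

View pics/w1.png

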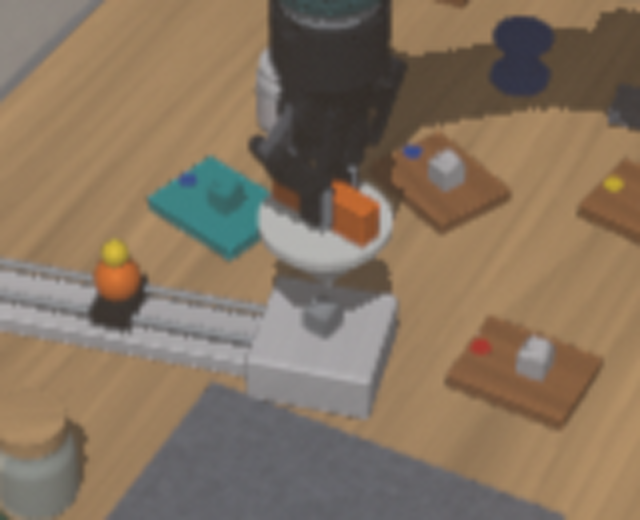

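The wheel is held level above the shaft at crop (325,315). Lowering it now.

Call:
{"name": "move_arm", "arguments": {"rows": "-0.003 0.001 0.1 0 -0.002 0 1;-0.003 0.001 0.13 0 -0.002 0 1;-0.003 0.001 0.15 0 -0.002 0 1;-0.003 0.001 0.17 0 -0.002 0 1;-0.003 0.001 0.185 0 -0.002 0 1;-0.003 0.001 0.2 0 -0.002 0 1;-0.003 0.001 0.21 0 -0.002 0 1;-0.003 0.001 0.21 0 -0.002 0 1"}}

```text
clock: 5.75
eef_pos: [605.7, 24.6, 95.2]
tool_rot: [-3.139, 0.0, 2.915]
force: [-0.2, -0.6, -1.6]
width: 17.1
gripper_force: 59.4
```

```bash
python3 go.py 606,25,91,167
```

```text
t 5.8 p [605.7  24.6  95.2] yaw 167.0 rp [-179.9    0. ] j7 74 w 17.1 gf 59.4 F [-0.2 -0.6 -1.6] T [ 0.02  0.   -0.02]
606,25,91,167 -> [-0.001  0.002  0.014] [-0.001  0.    -0.   ]
```

Call:
{"name": "move_arm", "arguments": {"rows": "0 0 0.01 0 0 0 1;0 0 0.016 0 0 0 1;0 0 0.02 0 0 0 1;0 0 0.02 0 0 0 1;0 0 0.02 0 0 0 1"}}

```text
clock: 6.17
eef_pos: [606.1, 24.6, 90.8]
tool_rot: [-3.14, 0.002, 2.915]
force: [-1.8, 0.9, 6.2]
width: 16.8
gripper_force: 60.5
```

```bash
python3 go.py
```

```text
t 6.2 p [606.1  24.6  90.8] yaw 167.0 rp [-1.799e+02  1.000e-01] j7 74 w 16.8 gf 60.5 F [-1.8  0.9  6.2] T [ 0.03  0.71 -0.  ]
```

Call:
{"name": "move_arm", "arguments": {"rows": "0 0 0 0 0 0 1;0 0 0 0 0 0 1;0 0 0 0 0 0 1;0 0 0 0 0 0.7 1;0 0 0 0 0 0.7 1;0 0 0 0 0 0.7 1;0 0 0 0 0 0.7 1;0 0 0 0 0 0.7 1;0 0 0 0 0 0.7 1;0 0 0 0 0 0.7 1;0 0 0 0 0 0.7 1;0 0 0 0 0 0.7 1"}}

```text
clock: 7.17
eef_pos: [606.9, 28.0, 90.9]
tool_rot: [3.139, -0.001, 1.812]
force: [0.4, 5.9, 5.4]
width: 16.7
gripper_force: 60.4
```

```bash
cat > car.py <<'E'
from h import *
c=cam("top"); hsv=cv2.cvtColor(c["img"],cv2.COLOR_RGB2HSV)
m=cv2.inRange(hsv,(3,150,120),(35,255,255)); m[:105]=0; m[185:]=0; m[:,:250]=0; m[:,285:]=0
ys,xs=np.nonzero(m); p=at(c,[(xs.mean(),ys.mean())],40)[0]; u=np.array([np.cos(np.radians(13)),np.sin(np.radians(13))])
print("bead",len(xs),p.round(1),"along rail",((p[:2]-[606,25])@u).round(1))
E
python3 go.py; python3 car.py
```

```text
t 7.2 p [606.9  28.   90.9] yaw 103.8 rp [ 1.798e+02 -1.000e-01] j7 29 w 16.7 gf 60.4 F [0.4 5.9 5.4] T [1.23 0.21 0.17]
bead 75 [884.8  91.6  40. ] along rail 286.7
```

```bash
sed -i 's/(3,150,120),(35/(6,200,150),(30/' car.py; sed -i 's/m\[:105\]=0/m[:112]=0/' car.py; python3 go.py 606.2,25,90.5,103; python3 car.py
```

```text
t 7.2 p [607.   28.   90.9] yaw 103.6 rp [179.8  -0. ] j7 29 w 17.0 gf 60.6 F [-1.2  5.7  6.6] T [ 1.38  0.32 -0.01]
606.2,25,90.5,103 -> [-0.009 -0.005  0.001] [ 0.002 -0.001  0.007]
bead 0 [nan nan nan] along rail nancar.py:4: RuntimeWarning: Mean of empty slice.
  ys,xs=np.nonzero(m); p=at(c,[(xs.mean(),ys.mean())],40)[0]; u=np.array([np.cos(np.radians(13)),np.sin(np.radians(13))])
  ret = ret.dtype.type(ret / rcount)
```

Call:
{"name": "move_arm", "arguments": {"rows": "-0.006 -0.003 0.002 0 0 0.93 1;-0.006 -0.003 0.002 0 0 0.93 1;-0.006 -0.003 0.002 0 0 0.93 1;-0.006 -0.003 0.002 0 0 0.93 1;-0.006 -0.003 0.002 0 0 0.93 1;-0.006 -0.003 0.002 0 0 0.93 1;-0.006 -0.003 0.002 0 0 0.93 1;-0.006 -0.003 0.002 0 0 0.93 1;-0.006 -0.003 0.002 0 0 0.93 1;-0.006 -0.003 0.002 0 0 0.93 1;-0.006 -0.003 0.002 0 0 0.93 1;-0.006 -0.003 0.002 0 0 0.93 1"}}

```text
clock: 8.27
eef_pos: [610.0, 25.7, 91.0]
tool_rot: [3.139, -0.009, 0.352]
force: [5.2, 3.6, 3.0]
width: 16.6
gripper_force: 60.2
```

```bash
python3 go.py 606.2,25,90.5,20
```

```text
t 8.3 p [610.   25.7  91. ] yaw 20.2 rp [179.9  -0.5] j7 -33 w 16.6 gf 60.2 F [5.2 3.6 3. ] T [ 1.07 -1.19  0.17]
606.2,25,90.5,20 -> [-0.013 -0.002  0.001] [ 0.001 -0.006  0.002]
```

Call:
{"name": "move_arm", "arguments": {"rows": "-0.006 0.003 0 0 0 0.93 1;-0.006 0.003 0 0 0 0.93 1;-0.006 0.003 0 0 0 0.93 1;-0.006 0.003 0 0 0 0.93 1;-0.006 0.003 0 0 0 0.93 1;-0.006 0.003 0 0 0 0.93 1;-0.006 0.003 0 0 0 0.93 1;-0.006 0.003 0 0 0 0.93 1;-0.006 0.003 0 0 0 0.93 1;-0.006 0.003 0 0 0 0.93 1;-0.006 0.003 0 0 0 0.93 1;-0.006 0.003 0 0 0 0.93 1"}}

```text
clock: 9.27
eef_pos: [608.5, 22.7, 90.9]
tool_rot: [-3.134, -0.005, -1.11]
force: [5.5, 2.3, 5.0]
width: 17.1
gripper_force: 60.4
```

```bash
python3 go.py 606.2,25,90.5,-64; python3 -c "
from h import *
print(np.degrees(read_state()['qpos']).round())"
```

```text
t 9.3 p [608.5  22.7  90.9] yaw -63.6 rp [-179.6   -0.3] j7 -106 w 17.1 gf 60.4 F [5.5 2.3 5. ] T [ 0.65 -1.25  0.22]
606.2,25,90.5,-64 -> [-0.01   0.003  0.001] [-0.005 -0.003  0.005]
[ -36.   58.   57.  102.  -60.   56. -106.]
```

Call:
{"name": "move_arm", "arguments": {"rows": "0 0 0 0 0 0 -1;0 0 0 0 0 0 -1;0 0 0 0 0 0 -1;0 0 0 0 0 0 -1;0 0 -0.07 0 0 0 -1;0 0 -0.15 0 0 0 -1;0 0 -0.17 0 0 -0.3 -1;0 0 -0.17 0 0 -0.3 -1;0 0 -0.17 0 0 -0.3 -1;0 0 -0.17 0 0 -0.3 -1"}}

```text
clock: 10.1
eef_pos: [603.7, 21.2, 140.0]
tool_rot: [3.14, -0.001, -0.629]
force: [-0.1, 1.1, -0.2]
width: 85.5
gripper_force: 0.0
```

```bash
python3 go.py 607,25,140,26; python3 -c "
from h import *
print(np.degrees(read_state()['qpos']).round())"
```

```text
t 10.1 p [603.7  21.2 140. ] yaw -36.0 rp [ 1.799e+02 -1.000e-01] j7 -85 w 85.5 gf 0.0 F [-0.1  1.1 -0.2] T [-0.03 -0.02  0.02]
607,25,140,26 -> [ 0.001 -0.017  0.   ] [ 0.001 -0.    -0.689]
[-35.  52.  55. 101. -51.  56. -85.]
```

Call:
{"name": "move_arm", "arguments": {"rows": "0 -0.017 0 0 0 -0.93 -1;0 -0.017 0 0 0 -0.93 -1;0 -0.017 0 0 0 -0.93 -1;0 -0.017 0 0 0 -0.93 -1;0 -0.017 0 0 0 -0.93 -1;0 -0.017 0 0 0 -0.93 -1;0 -0.017 0 0 0 -0.93 -1;0 -0.017 0 0 0 -0.93 -1;0 -0.017 0 0 0 -0.93 -1;0 -0.017 0 0 0 -0.93 -1;0 -0.017 0 0 0 -0.93 -1;0 -0.017 0 0 0 -0.93 -1"}}

```text
clock: 11.1
eef_pos: [606.6, 25.0, 139.9]
tool_rot: [3.14, 0.002, 0.832]
force: [-0.2, 0.2, 0.2]
width: 85.1
gripper_force: 0.0
```

```bash
python3 go.py 607,25,140,116.4; python3 -c "
from h import *
print(np.degrees(read_state()['qpos']).round())"
```

```text
t 11.1 p [606.6  25.  139.9] yaw 47.6 rp [1.799e+02 1.000e-01] j7 -18 w 85.1 gf 0.0 F [-0.2  0.2  0.2] T [-0.06 -0.04  0.03]
607,25,140,116.4 -> [ 0.001  0.001 -0.   ] [ 0.     0.001 -0.764]
[-25.  44.  34. 100. -33.  46. -18.]
```

Call:
{"name": "move_arm", "arguments": {"rows": "0.001 0.001 0 0 0 -0.764 -1;0.001 0.001 0 0 0 -0.764 -1;0.001 0.001 0 0 0 -0.764 -1;0.001 0.001 0 0 0 -0.764 -1;0.001 0.001 0 0 0 -0.764 -1;0.001 0.001 0 0 0 -0.764 -1;0.001 0.001 0 0 0 -0.764 -1;0.001 0.001 0 0 0 -0.764 -1;0.001 0.001 0 0 0 -0.764 -1;0.001 0.001 0 0 0 -0.764 -1;0.001 0.001 0 0 0 -0.764 -1;0.001 0.001 0 0 0 -0.764 -1"}}

```text
clock: 12.1
eef_pos: [607.1, 24.9, 139.8]
tool_rot: [-3.14, 0.002, 2.023]
force: [1.1, -0.6, 0.7]
width: 85.5
gripper_force: 0.0
```

```bash
sed -i 's/m\[:112\]=0/m[:100]=0/' car.py;  python3 go.py 606.5,25,91,116.4; python3 -c "
from h import *
print(np.degrees(read_state()['qpos']).round())
c=cam('side');t=cam('top')
o=np.array([180,160]);a=cv2.resize(c['img'][160:270,180:330],(400,300)); b=cv2.resize(t['img'][90:225,220:355],(400,300*4//3)); save('wind',np.hstack([a,b[:300]]))"
```

```text
t 12.1 p [607.1  24.9 139.8] yaw 115.9 rp [-1.799e+02  1.000e-01] j7 34 w 85.5 gf 0.0 F [ 1.1 -0.6  0.7] T [0.01 0.01 0.03]
606.5,25,91,116.4 -> [ 0.001 -0.001  0.163] [-0.001  0.001 -0.005]
[-14.  41.  15. 100. -14.  41.  34.]
```

View pics/wind.png

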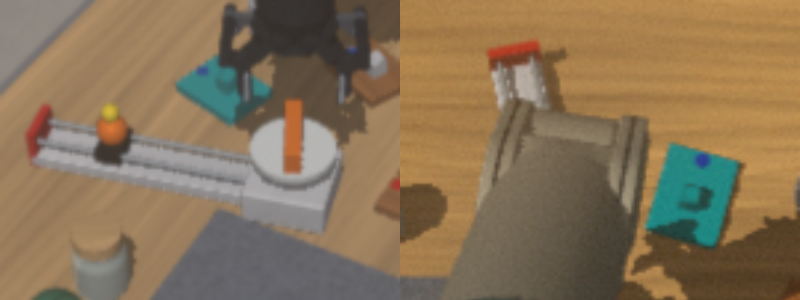

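The wheel sits down on the housing, with its bar in line with the open fingers. The carriage at crop (112,140) is still well away from the stop (38,135). I'll regrip and keep winding.

Call:
{"name": "move_arm", "arguments": {"rows": "0.001 -0.001 0.1 0 0 -0.005 -1;0.001 -0.001 0.163 0 0 -0.005 -1;0.001 -0.001 0.163 0 0 -0.005 -1;0.001 -0.001 0.163 0 0 -0.005 1;0.001 -0.001 0.163 0 0 -0.005 1;0.001 -0.001 0.163 0 0 -0.005 1;0.001 -0.001 0.163 0 0 -0.005 1;0.001 -0.001 0.163 0 0 -0.005 1;0.001 -0.001 0.163 0 0 -0.005 1;0.001 -0.001 0.163 0 0 -0.005 1;0.001 -0.001 0.163 0 0 -0.005 1"}}

```text
clock: 13.12
eef_pos: [607.9, 25.5, 92.0]
tool_rot: [3.14, 0.003, 2.033]
force: [-0.2, 0.4, 5.8]
width: 16.8
gripper_force: 59.6
```

Call:
{"name": "move_arm", "arguments": {"rows": "0 0 0.003 0 0 0.93 1;0 0 0.003 0 0 0.93 1;0 0 0.003 0 0 0.93 1;0 0 0.003 0 0 0.93 1;0 0 0.003 0 0 0.93 1;0 0 0.003 0 0 0.93 1;0 0 0.003 0 0 0.93 1;0 0 0.003 0 0 0.93 1;0 0 0.003 0 0 0.93 1;0 0 0.003 0 0 0.93 1;0 0 0.003 0 0 0.93 1;0 0 0.003 0 0 0.93 1"}}

```text
clock: 14.12
eef_pos: [607.9, 25.4, 92.0]
tool_rot: [3.139, -0.001, 0.568]
force: [-1.8, -0.4, 12.3]
width: 17.3
gripper_force: 60.5
```

```bash
python3 go.py 606.5,25,91,33; python3 -c "
from h import *
print(np.degrees(read_state()['qpos']).round())"
```

```text
t 14.1 p [607.9  25.4  92. ] yaw 32.5 rp [ 1.798e+02 -1.000e-01] j7 -26 w 17.3 gf 60.5 F [-1.8 -0.4 12.3] T [0.08 0.65 0.22]
606.5,25,91,33 -> [-0.005 -0.001  0.003] [ 0.002 -0.001 -0.005]
[-26.  49.  36. 102. -40.  43. -26.]
```

Call:
{"name": "move_arm", "arguments": {"rows": "0 0 0 0 0 0.93 1;0 0 0 0 0 0.93 1;0 0 0 0 0 0.93 1;0 0 0 0 0 0.93 1;0 0 0 0 0 0.93 1;0 0 0 0 0 0.93 1;0 0 0 0 0 0.93 1;0 0 0 0 0 0.93 1;0 0 0 0 0 0.93 1;0 0 0 0 0 0.93 1;0 0 0 0 0 0.93 1;0 0 0 0 0 0.93 1"}}

```text
clock: 15.12
eef_pos: [608.0, 25.6, 92.0]
tool_rot: [-3.141, -0.003, -0.893]
force: [-0.8, 1.0, 13.1]
width: 16.9
gripper_force: 60.6
```

```bash
python3 go.py 606.5,25,91,-51; python3 -c "
from h import *
print(np.degrees(read_state()['qpos']).round())
c=cam('side'); save('wind2',cv2.resize(c['img'][160:270,180:330],(600,440)))"
```

```text
t 15.1 p [608.   25.6  92. ] yaw -51.2 rp [-179.9   -0.2] j7 -95 w 16.9 gf 60.6 F [-0.8  1.  13.1] T [0.39 0.47 0.23]
606.5,25,91,-51 -> [-0.002  0.005  0.003] [-0.001 -0.002 -0.002]
[-35.  57.  55. 102. -58.  54. -95.]
```

View pics/wind2.png

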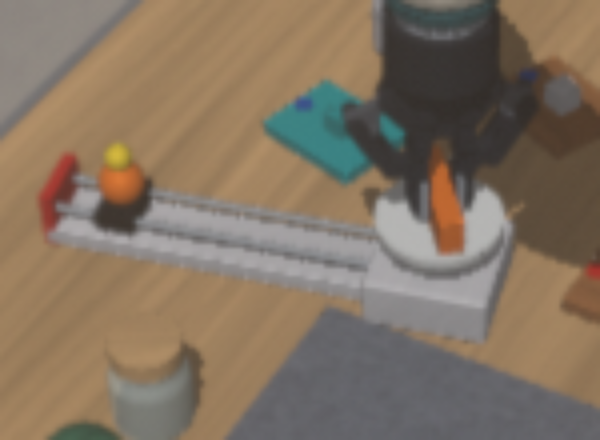

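The carriage's front face (crop 95,210) is about 27 mm from the stop, or some 125° of winding. I'll regrip once more.

Call:
{"name": "move_arm", "arguments": {"rows": "0 0 0 0 0 0 -1;0 0 0 0 0 0 -1;0 0 0 0 0 0 -1;0 0 0 0 0 0 -1;0 0 -0.07 0 0 0 -1;0 0 -0.15 0 0 0 -1;0 0 -0.17 0 0 -0.4 -1;0 0 -0.17 0 0 -0.4 -1;0 0 -0.17 0 0 -0.4 -1;0 0 -0.17 0 0 -0.4 -1;0 0 -0.17 0 0 -0.4 -1;0 0 -0.17 0 0 -0.4 -1"}}

```text
clock: 16.17
eef_pos: [606.9, 25.5, 141.2]
tool_rot: [3.14, -0.001, -0.257]
force: [0.0, 0.0, 0.1]
width: 85.3
gripper_force: 0.0
```

Call:
{"name": "move_arm", "arguments": {"rows": "0 0 0 0 0 -0.8 -1;0 0 0 0 0 -0.8 -1;0 0 0 0 0 -0.8 -1;0 0 0 0 0 -0.8 -1;0 0 0 0 0 -0.8 -1;0 0 0 0 0 -0.8 -1;0 0 0 0 0 -0.8 -1;0 0 0 0 0 -0.8 -1;0 0 0 0 0 -0.8 -1;0 0 0 0 0 -0.8 -1;0 0 0 0 0 -0.8 -1;0 0 0 0 0 -0.8 -1"}}

```text
clock: 17.17
eef_pos: [606.8, 25.2, 141.0]
tool_rot: [3.141, 0.002, 0.991]
force: [0.5, -0.9, 0.1]
width: 85.4
gripper_force: 0.0
```

Call:
{"name": "move_arm", "arguments": {"rows": "0 0 0 0 0 -0.8 -1;0 0 0 0 0 -0.8 -1;0 0 0 0 0 -0.8 -1;0 0 0 0 0 -0.8 -1;0 0 0 0 0 -0.8 -1;0 0 0 0 0 -0.8 -1;0 0 0 0 0 -0.8 -1;0 0 0 0 0 -0.8 -1;0 0 0 0 0 -0.8 -1;0 0 0 0 0 -0.8 -1;0 0 0 0 0 -0.8 -1;0 0 0 0 0 -0.8 -1"}}

```text
clock: 18.17
eef_pos: [606.8, 25.2, 140.8]
tool_rot: [-3.14, 0.001, 2.247]
force: [-0.3, 0.7, 0.0]
width: 85.3
gripper_force: 0.0
```

```bash
python3 go.py 607.5,25,91,128.8; python3 -c "
from h import *
print(np.degrees(read_state()['qpos']).round())"
```

```text
t 18.2 p [606.8  25.2 140.8] yaw 128.7 rp [-1.799e+02  1.000e-01] j7 43 w 85.3 gf 0.0 F [-0.3  0.7  0. ] T [-0.01 -0.    0.03]
607.5,25,91,128.8 -> [-0.002  0.002  0.166] [-0.001  0.001 -0.001]
[-12.  40.  11. 100. -11.  41.  43.]
```

Call:
{"name": "move_arm", "arguments": {"rows": "-0.002 0.002 0.1 0 0 0 -1;-0.002 0.002 0.166 0 0 0 -1;-0.002 0.002 0.166 0 0 0 -1;-0.002 0.002 0.166 0 0 0 1;-0.002 0.002 0.166 0 0 0 1;-0.002 0.002 0.166 0 0 0 1;-0.002 0.002 0.166 0 0 0 1;-0.002 0.002 0.166 0 0 0 1;-0.002 0.002 0.166 0 0 0 1;-0.002 0.002 0.166 0 0 0 1;-0.002 0.002 0.166 0 0 0 1"}}

```text
clock: 19.08
eef_pos: [608.3, 25.3, 92.3]
tool_rot: [-3.142, 0.003, 2.253]
force: [-1.4, 1.1, 5.6]
width: 16.9
gripper_force: 59.8
```

Call:
{"name": "move_arm", "arguments": {"rows": "0 0 0.002 0 0 0.93 1;0 0 0.002 0 0 0.93 1;0 0 0.002 0 0 0.93 1;0 0 0.002 0 0 0.93 1;0 0 0.002 0 0 0.93 1;0 0 0.002 0 0 0.93 1;0 0 0.002 0 0 0.93 1;0 0 0.002 0 0 0.93 1;0 0 0.002 0 0 0.93 1;0 0 0.002 0 0 0.93 1;0 0 0.002 0 0 0.93 1;0 0 0.002 0 0 0.93 1"}}

```text
clock: 20.08
eef_pos: [607.9, 25.3, 92.3]
tool_rot: [3.14, 0.001, 0.787]
force: [-3.0, -0.5, 11.1]
width: 17.0
gripper_force: 60.5
```

```bash
python3 go.py; python3 -c "
from h import *
c=cam('side'); save('wind3',cv2.resize(c['img'][190:230,180:250],(560,320)))"
```

```text
t 20.1 p [607.9  25.3  92.3] yaw 45.1 rp [179.9   0. ] j7 -16 w 17.0 gf 60.5 F [-3.  -0.5 11.1] T [-0.08  0.84  0.19]
```

View pics/wind3.png

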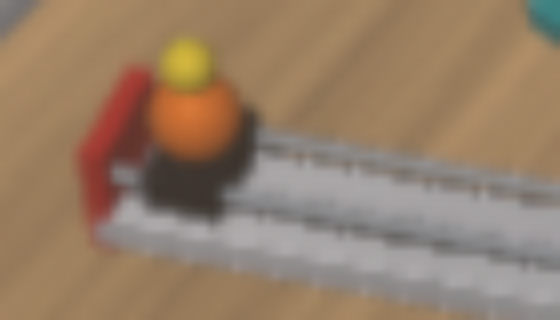

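About 8–12 mm is left. I'll wind on in small steps and watch the torque.

Call:
{"name": "move_arm", "arguments": {"rows": "0 0 0 0 0 0.35 1;0 0 0 0 0 0.35 1;0 0 0 0 0 0.35 1;0 0 0 0 0 0.35 1;0 0 0 0 0 0.35 1;0 0 0 0 0 0.35 1"}}

```text
clock: 20.63
eef_pos: [607.8, 25.4, 92.3]
tool_rot: [3.14, -0.0, 0.241]
force: [-3.7, 0.9, 12.7]
width: 17.1
gripper_force: 60.8
```

```bash
python3 go.py
```

```text
t 20.6 p [607.8  25.4  92.3] yaw 13.8 rp [179.9  -0. ] j7 -41 w 17.1 gf 60.8 F [-3.7  0.9 12.7] T [ 0.07  0.92 -0.08]
```

Call:
{"name": "move_arm", "arguments": {"rows": "0 0 0 0 0 0.15 1;0 0 0 0 0 0.15 1;0 0 0 0 0 0.15 1;0 0 0 0 0 0.15 1"}}

```text
clock: 20.97
eef_pos: [607.9, 25.4, 92.3]
tool_rot: [3.14, -0.001, 0.006]
force: [-3.9, 0.5, 12.8]
width: 16.8
gripper_force: 60.7
```

```bash
python3 go.py
```

```text
t 21.0 p [607.9  25.4  92.3] yaw 0.4 rp [179.9  -0. ] j7 -52 w 16.8 gf 60.7 F [-3.9  0.5 12.8] T [ 0.18  0.91 -0.13]
```

Call:
{"name": "move_arm", "arguments": {"rows": "0 0 0 0 0 0.1 1;0 0 0 0 0 0.1 1;0 0 0 0 0 0.1 1"}}

```text
clock: 21.22
eef_pos: [607.8, 25.5, 92.3]
tool_rot: [3.14, -0.001, -0.151]
force: [-3.8, 0.1, 12.7]
width: 17.2
gripper_force: 60.8
```

```bash
python3 go.py
```

```text
t 21.2 p [607.8  25.5  92.3] yaw -8.6 rp [179.9  -0. ] j7 -59 w 17.2 gf 60.8 F [-3.8  0.1 12.7] T [0.16 0.99 0.02]
```

Call:
{"name": "move_arm", "arguments": {"rows": "0 0 0 0 0 0.1 1;0 0 0 0 0 0.1 1;0 0 0 0 0 0.1 1"}}

```text
clock: 21.47
eef_pos: [608.2, 25.5, 92.4]
tool_rot: [3.139, -0.001, -0.303]
force: [-4.8, 0.7, 12.1]
width: 16.6
gripper_force: 75.5
```

```bash
python3 go.py;python3 -c "
from h import *
c=cam('side'); save('wind4',cv2.resize(c['img'][190:230,180:250],(560,320)))"
```

```text
t 21.5 p [608.2  25.5  92.4] yaw -17.4 rp [ 1.799e+02 -1.000e-01] j7 -66 w 16.6 gf 75.5 F [-4.8  0.7 12.1] T [0.06 0.75 1.26]
```

View pics/wind4.png

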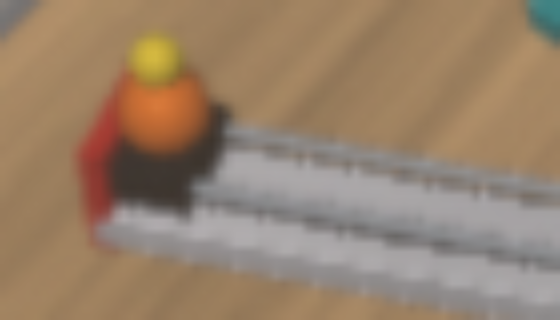

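The torque rose to 1.26 N m and the carriage (110,180) now touches the red stop (95,180). I'll hold, release and go for the blue topper.

Call:
{"name": "move_arm", "arguments": {"rows": "0 0 0 0 0 0 1;0 0 0 0 0 0 1;0 0 0 0 0 0 1;0 0 0 0 0 0 -1;0 0 0 0 0 0 -1;0 0 0 0 0 0 -1;0 0 0 0 0 0 -1;0 0 -0.1 0 0 0 -1;0 0 -0.2 0 0 0 -1;0 0 -0.3 0 0 -0.2 -1;0 0 -0.3 0 0 -0.2 -1;0 0 -0.3 0 0 -0.2 -1"}}

```text
clock: 22.52
eef_pos: [609.0, 25.1, 182.7]
tool_rot: [3.139, -0.004, 0.012]
force: [-0.5, -0.1, -0.7]
width: 85.1
gripper_force: 0.0
```

```bash
python3 go.py 542,140,180,66 478,255.5,180,151
```

```text
t 22.5 p [609.   25.1 182.7] yaw 0.7 rp [179.9  -0.2] j7 -57 w 85.1 gf 0.0 F [-0.5 -0.1 -0.7] T [ 0.02  0.08 -0.01]
542,140,180,66 -> [-0.219 -0.386  0.007] [ 0.003 -0.002 -0.725]
478,255.5,180,151 -> [-0.427 -0.773  0.006] [ 4.00e-03  1.00e-03 -1.67e+00]
```

Call:
{"name": "move_arm", "arguments": {"rows": "-0.219 -0.386 0 0 0 -0.85 -1;-0.219 -0.386 0 0 0 -0.85 -1;-0.219 -0.386 0 0 0 -0.85 -1;-0.219 -0.386 0 0 0 -0.85 -1;-0.219 -0.386 0 0 0 -0.85 -1;-0.219 -0.386 0 0 0 -0.85 -1;-0.219 -0.386 0 0 0 -0.85 -1;-0.219 -0.386 0 0 0 -0.85 -1;-0.219 -0.386 0 0 0 -0.85 -1;-0.219 -0.386 0 0 0 -0.85 -1;-0.219 -0.386 0 0 0 -0.85 -1"}}

```text
clock: 23.43
eef_pos: [541.2, 140.7, 180.3]
tool_rot: [3.141, 0.002, 1.347]
force: [-0.3, 0.4, 0.6]
width: 85.2
gripper_force: 0.0
```

```bash
cat > tops.py <<'E'
from h import *
# collar-independent check: nose and dome/marble blobs on the mat, in both views
for n in("top","side"):
    c=cam(n); hsv=cv2.cvtColor(c["img"],cv2.COLOR_RGB2HSV)
    q=proj(c,[(690,330,0),(690,100,0),(400,100,0),(400,340,0)]); k=np.zeros(hsv.shape[:2],np.uint8); cv2.fillPoly(k,[np.int32(q)],255)
    for nm,lo,hi,z in(("red",(0,170,60),(5,255,255),35),("redhi",(174,170,60),(180,255,255),35),("bluenose",(105,120,50),(130,255,255),14),("green",(50,90,20),(85,255,255),56)):
        m=cv2.inRange(hsv,lo,hi)&k; N,_,st,ce=cv2.connectedComponentsWithStats(m)
        for i in range(1,N):
            if st[i,4]>3: print(n,nm,st[i,4],ce[i].round(1),at(c,[ce[i]],z)[0].round(1))
E
python3 tops.py; python3 go.py 478,255.5,160,151
```

```text
side red 124 [245.3 294.6] [588.9 297.1  35. ]
side green 21 [279.1 296.2] [505.4 277.   56. ]
t 23.5 p [541.3 140.6 180.4] yaw 76.9 rp [1.8e+02 1.0e-01] j7 -6 w 85.3 gf 0.0 F [-0.2 -0.3 -0.1] T [ 0.   -0.02  0.  ]
478,255.5,160,151 -> [ 0.325 -0.292  0.067] [-0.     0.001 -0.824]
```

The blue topper has moved, so it was knocked. I'll back off and measure it again.

```bash
python3 go.py 560,-130,220,76.9
```

```text
t 23.5 p [541.3 140.6 180.4] yaw 76.9 rp [1.8e+02 1.0e-01] j7 -6 w 85.3 gf 0.0 F [-0.2 -0.3 -0.1] T [ 0.   -0.02  0.  ]
560,-130,220,76.9 -> [-0.864  0.266 -0.13 ] [ 0.     0.001 -0.   ]
```

Call:
{"name": "move_arm", "arguments": {"rows": "-0.86 0.27 -0.13 0 0 0 -1;-0.86 0.27 -0.13 0 0 0 -1;-0.86 0.27 -0.13 0 0 0 -1;-0.86 0.27 -0.13 0 0 0 -1;-0.86 0.27 -0.13 0 0 0 -1;-0.86 0.27 -0.13 0 0 0 -1;-0.86 0.27 -0.13 0 0 0 -1;-0.86 0.27 -0.13 0 0 0 -1;-0.86 0.27 -0.13 0 0 0 -1"}}

```text
clock: 24.28
eef_pos: [561.4, -130.7, 220.1]
tool_rot: [3.141, 0.003, 1.336]
force: [0.8, 1.2, 0.9]
width: 85.2
gripper_force: 0.0
```

```bash
python3 tops.py; python3 - <<'E'
from h import *
c=cam("top"); s=cam("side"); f=6
q=proj(c,[(505,270,30)])[0].astype(int); p=proj(s,[(505,270,30)])[0].astype(int); print(q,p)
save("b2",np.hstack([cv2.resize(a["img"][v[1]-33:v[1]+33,v[0]-33:v[0]+33],None,fx=f,fy=f,interpolation=cv2.INTER_CUBIC) for a,v in((c,q),(s,p))]))
E
```

```text
top red 133 [178.8 208. ] [587.2 298.   35. ]
top red 22 [189.7 208.4] [586.7 267.8  35. ]
top bluenose 14 [191.8 229.4] [532.1 263.1  14. ]
top green 33 [183.8 236.6] [506.2 274.7  56. ]
side red 126 [245.3 294.6] [588.8 297.   35. ]
side green 18 [278.7 296.1] [506.4 277.3  56. ]
[187 238] [280 300]
```

View pics/b2.png

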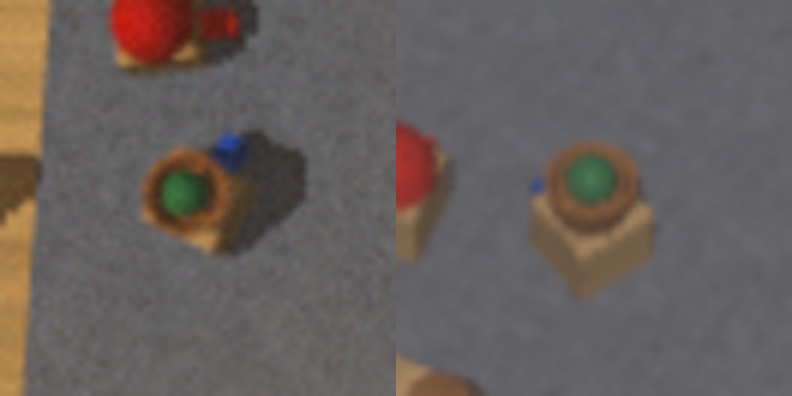

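```bash
python3 - <<'E'
from h import *
s=cam("side"); c=cam("top")
S=lambda u,z:at(s,[((np.array(u)-[396,0])+.5)/6-.5+[247,267]],z)[0][:2]
T=lambda u,z:at(c,[(np.array(u)+.5)/6-.5+[154,205]],z)[0][:2]
B=S((585,298),0); r=S((651,263),0); l=S((535,246),0)
for n,q in(("near",B),("right",r),("left",l)): print(n,q.round(1))
print("edge ang", np.degrees(np.arctan2(*(r-B)[::-1])),np.degrees(np.arctan2(*(l-B)[::-1])), np.hypot(*(r-B)),np.hypot(*(l-B)))
a,b=T((141,213),31),T((216,253),31); print(a,b,np.degrees(np.arctan2(*(b-a)[::-1])),np.hypot(*(b-a)))
E
python3 go.py 506,275,160,152
```

```text
near [499.6 294.4]
right [483.7 266.5]
left [530.1 281.1]
edge ang -119.57247855911253 -23.609918587582285 32.12790232590828 33.34629908527813
[499.48980323 298.05523844] [482.19535621 262.84670524] -116.16029110157861 39.22676009999315
t 24.6 p [ 561.8 -127.   219.7] yaw 77.0 rp [1.8e+02 1.0e-01] j7 18 w 85.5 gf 0.0 F [0.  0.3 0.4] T [ 0.05 -0.05  0.01]
506,275,160,152 -> [ 1.264 -0.482  0.197] [-0.001  0.001 -0.833]
```

The blue topper now stands at (506.5, 274.5), with its nose still at about −26.5°. Both views agree.

Call:
{"name": "move_arm", "arguments": {"rows": "0.7 -0.28 0 0 0 -0.4 -1;0.7 -0.28 0 0 0 -0.4 -1;0.7 -0.28 0 0 0 -0.4 -1;0.7 -0.28 0 0 0 -0.4 -1;0.7 -0.28 0 0 0 -0.4 -1;0.7 -0.28 0 0 0 -0.4 -1;0.7 -0.28 0 0 0 -0.4 -1;0.7 -0.28 0 0 0 -0.4 -1"}}

```text
clock: 25.25
eef_pos: [527.1, 96.8, 219.5]
tool_rot: [-3.141, 0.002, 1.974]
force: [0.2, -1.8, -0.2]
width: 85.2
gripper_force: 0.0
```

```bash
python3 go.py 506.5,274.5,120,153.5
```

```text
t 25.2 p [527.1  96.8 219.5] yaw 113.1 rp [-1.8e+02  1.0e-01] j7 24 w 85.2 gf 0.0 F [ 0.2 -1.8 -0.2] T [-0.06 -0.01 -0.04]
506.5,274.5,120,153.5 -> [0.573 0.17  0.33 ] [-0.001  0.001 -0.449]
```

Call:
{"name": "move_arm", "arguments": {"rows": "0.57 0.17 0.33 0 0 -0.45 -1;0.57 0.17 0.33 0 0 -0.45 -1;0.57 0.17 0.33 0 0 -0.45 -1;0.57 0.17 0.33 0 0 -0.45 -1;0.57 0.17 0.33 0 0 -0.45 -1;0.57 0.17 0.33 0 0 -0.45 -1;0.57 0.17 0.33 0 0 -0.45 -1;0.57 0.17 0.33 0 0 -0.45 -1;0.57 0.17 0.33 0 0 -0.45 -1"}}

```text
clock: 26.0
eef_pos: [509.4, 269.3, 120.7]
tool_rot: [-3.139, 0.003, 2.671]
force: [0.5, 0.3, 0.4]
width: 85.4
gripper_force: 0.0
```

```bash
python3 go.py 506.5,274.5,18,153.5
```

```text
t 26.0 p [509.4 269.3 120.7] yaw 153.0 rp [-179.9    0.2] j7 40 w 85.4 gf 0.0 F [0.5 0.3 0.4] T [-0.05 -0.01 -0.02]
506.5,274.5,18,153.5 -> [0.018 0.012 0.342] [-0.002  0.002 -0.005]
```

Call:
{"name": "move_arm", "arguments": {"rows": "0.004 0 0.13 0 0 -0.003 -1;0.004 0 0.13 0 0 -0.003 -1;0.004 0 0.13 0 0 -0.003 -1;0.004 0 0.13 0 0 -0.003 -1"}}

```text
clock: 26.33
eef_pos: [507.9, 271.5, 82.3]
tool_rot: [-3.14, 0.002, 2.679]
force: [-0.3, 0.5, 0.9]
width: 85.4
gripper_force: 0.0
```

```bash
python3 go.py 506.5,274.5,18,153.5
```

```text
t 26.3 p [507.9 271.5  82.3] yaw 153.5 rp [-1.799e+02  1.000e-01] j7 41 w 85.4 gf 0.0 F [-0.3  0.5  0.9] T [ 0.02 -0.02 -0.01]
506.5,274.5,18,153.5 -> [0.009 0.007 0.214] [-0.001  0.002  0.   ]
```

Call:
{"name": "move_arm", "arguments": {"rows": "0.009 0.007 0.1 0 0 0 -1;0.009 0.007 0.2 0 0 0 -1;0.009 0.007 0.214 0 0 0 -1;0.009 0.007 0.214 0 0 0 1;0.009 0.007 0.214 0 0 0 1;0.009 0.007 0.214 0 0 0 1;0.009 0.007 0.214 0 0 0 1;0.009 0.007 0.214 0 0 0 1;0.009 0.007 0.214 0 0 0 1;0.009 0.007 0.214 0 0 0 1;0.009 0.007 0.214 0 0 0 1"}}

```text
clock: 27.25
eef_pos: [506.7, 275.9, 18.9]
tool_rot: [3.141, 0.003, 2.682]
force: [-0.5, -0.4, 6.8]
width: 35.4
gripper_force: 60.5
```

```bash
python3 go.py 506.5,274.5,200,153.5
```

```text
t 27.2 p [506.7 275.9  18.9] yaw 153.7 rp [180.    0.2] j7 41 w 35.4 gf 60.5 F [-0.5 -0.4  6.8] T [-0.11  0.15  0.05]
506.5,274.5,200,153.5 -> [-0.003 -0.004 -0.604] [0.    0.002 0.002]
```

Call:
{"name": "move_arm", "arguments": {"rows": "0 0 -0.1 0 0 0 1;0 0 -0.22 0 0 0 1;0 0 -0.35 0 0 0 1;0 0 -0.48 0 0 0 1;0 0 -0.6 0 0 0 1;0 0 -0.6 0 0 0 1;0 0 -0.6 0 0 0 1"}}

```text
clock: 27.83
eef_pos: [506.8, 276.6, 200.1]
tool_rot: [3.138, 0.004, 2.682]
force: [-0.1, -0.5, -1.8]
width: 35.3
gripper_force: 60.5
```

```bash
python3 go.py 607.5,-187,200,153.7; python3 tops.py
```

```text
t 27.8 p [506.8 276.6 200.1] yaw 153.7 rp [179.8   0.3] j7 39 w 35.3 gf 60.5 F [-0.1 -0.5 -1.8] T [-0.    0.01  0.03]
607.5,-187,200,153.7 -> [-0.986 -1.236  0.   ] [ 0.002  0.003 -0.   ]
top red 135 [178.9 207.9] [587.5 297.9  35. ]
top red 22 [190.  208.5] [586.5 267.   35. ]
top bluenose 23 [176.3 218.1] [562.7 308.4  14. ]
side red 125 [245.4 294.7] [588.5 297.3  35. ]
```

Call:
{"name": "move_arm", "arguments": {"rows": "-0.49 -0.62 0 0 0 0 1;-0.49 -0.62 0 0 0 0 1;-0.49 -0.62 0 0 0 0 1;-0.49 -0.62 0 0 0 0 1;-0.49 -0.62 0 0 0 0 1;-0.49 -0.62 0 0 0 0 1;-0.98 -0.98 0 0 0 0 1;-0.98 -0.98 0 0 0 0 1;-0.98 -0.98 0 0 0 0 1;-0.98 -0.98 0 0 0 0 1;-0.98 -0.98 0 0 0 0 1;-0.98 -0.98 0 0 0 0 1"}}

```text
clock: 28.93
eef_pos: [638.2, -125.1, 195.3]
tool_rot: [-3.135, 0.001, 2.674]
force: [-0.7, -0.4, -1.3]
width: 34.9
gripper_force: 60.4
```

```bash
python3 go.py 607.5,-187,90,153.7
```

```text
t 28.9 p [ 638.2 -125.1  195.3] yaw 153.2 rp [-179.6    0. ] j7 77 w 34.9 gf 60.4 F [-0.7 -0.4 -1.3] T [-0.02 -0.03  0.04]
607.5,-187,90,153.7 -> [-0.001 -0.228  0.352] [-0.004  0.    -0.005]
```

Call:
{"name": "move_arm", "arguments": {"rows": "0 -0.24 0.1 0 0 0 1;0 -0.24 0.2 0 0 0 1;0 -0.24 0.33 0 0 0 1;0 -0.24 0.36 0 0 0 1;0 -0.24 0.36 0 0 0 1;0 -0.24 0.36 0 0 0 1;0 -0.24 0.36 0 0 0 1"}}

```text
clock: 29.52
eef_pos: [607.5, -181.6, 90.5]
tool_rot: [-3.141, 0.002, 2.684]
force: [0.8, 0.0, -0.5]
width: 34.9
gripper_force: 60.3
```

```bash
python3 go.py 607,-187,62,153.5
```

```text
t 29.5 p [ 607.5 -181.6   90.5] yaw 153.8 rp [-1.799e+02  1.000e-01] j7 84 w 34.9 gf 60.3 F [ 0.8  0.  -0.5] T [-0.02 -0.   -0.01]
607,-187,62,153.5 -> [-0.006 -0.017  0.095] [-0.001  0.001  0.003]
```

Call:
{"name": "move_arm", "arguments": {"rows": "-0.006 -0.017 0.05 0 0 0.002 1;-0.006 -0.017 0.095 0 0 0.002 1;-0.006 -0.017 0.095 0 0 0.002 1;-0.006 -0.017 0.095 0 0 0.002 1"}}

```text
clock: 29.85
eef_pos: [605.9, -187.4, 61.5]
tool_rot: [-3.14, 0.0, 2.68]
force: [-0.6, -0.6, -2.0]
width: 35.3
gripper_force: 60.4
```

```bash
python3 go.py 607,-187,34,153.5
```

```text
t 29.9 p [ 605.9 -187.4   61.5] yaw 153.5 rp [-179.9    0. ] j7 84 w 35.3 gf 60.4 F [-0.6 -0.6 -2. ] T [0.04 0.02 0.06]
607,-187,34,153.5 -> [-0.003  0.003  0.092] [-0.001  0.     0.   ]
```

Call:
{"name": "move_arm", "arguments": {"rows": "-0.003 0.002 0.02 0 0 0 1;-0.003 0.002 0.035 0 0 0 1;-0.003 0.002 0.05 0 0 0 1;-0.003 0.002 0.065 0 0 0 1;-0.003 0.002 0.08 0 0 0 1;-0.003 0.002 0.08 0 0 0 1"}}

```text
clock: 30.35
eef_pos: [606.7, -187.6, 36.4]
tool_rot: [-3.14, -0.0, 2.679]
force: [0.9, 1.5, -2.1]
width: 35.2
gripper_force: 60.4
```

```bash
python3 go.py 607,-187,32,153.5
```

```text
t 30.4 p [ 606.7 -187.6   36.4] yaw 153.5 rp [-179.9   -0. ] j7 85 w 35.2 gf 60.4 F [ 0.9  1.5 -2.1] T [ 0.18 -0.12  0.  ]
607,-187,32,153.5 -> [-0.     0.002  0.015] [-0.001 -0.     0.   ]
```

On smoothly. Pressing the last few millimetres.

Call:
{"name": "move_arm", "arguments": {"rows": "0 0 0.01 0 0 0 1;0 0 0.018 0 0 0 1;0 0 0.02 0 0 0 1;0 0 0.02 0 0 0 1"}}

```text
clock: 30.68
eef_pos: [607.3, -187.9, 32.9]
tool_rot: [-3.14, 0.002, 2.679]
force: [-2.6, 2.5, 8.8]
width: 35.1
gripper_force: 61.7
```

```bash
python3 go.py
```

```text
t 30.7 p [ 607.3 -187.9   32.9] yaw 153.5 rp [-1.799e+02  1.000e-01] j7 85 w 35.1 gf 61.7 F [-2.6  2.5  8.8] T [0.58 0.28 0.06]
```

Call:
{"name": "move_arm", "arguments": {"rows": "0 0 0 0 0 0 -1;0 0 0 0 0 0 -1;0 0 0 0 0 0 -1;0 0 0 0 0 0 -1;0 0 -0.1 0 0 0 -1;0 0 -0.25 0 0 0 -1;0 0 -0.4 0 0 0 -1;0 0 -0.55 0 0 0 -1;0 0 -0.55 0 0 0 -1;0 0 -0.55 0 0 0 -1"}}

```text
clock: 31.52
eef_pos: [609.5, -189.0, 200.9]
tool_rot: [-3.141, 0.01, 2.679]
force: [-0.5, 0.1, -0.8]
width: 85.6
gripper_force: 0.0
```

```bash
python3 go.py 597,55,200,125; python3 tops.py
```

```text
t 31.5 p [ 609.5 -189.   200.9] yaw 153.5 rp [-180.     0.6] j7 83 w 85.6 gf 0.0 F [-0.5  0.1 -0.8] T [ 0.02 -0.02  0.  ]
597,55,200,125 -> [ 0.401  0.709 -0.001] [0.001 0.006 0.316]
top red 131 [178.6 208. ] [587.2 298.7  35. ]
top red 21 [189.9 208.5] [586.5 267.4  35. ]
side red 122 [245.3 294.7] [588.8 297.3  35. ]
```

Call:
{"name": "move_arm", "arguments": {"rows": "0.4 0.71 0 0 0.006 0.3 -0.4;0.4 0.71 0 0 0.006 0.3 -0.4;0.4 0.71 0 0 0.006 0.3 -0.4;0.4 0.71 0 0 0.006 0.3 -0.4;0.4 0.71 0 0 0.006 0.3 -0.4;0.4 0.71 0 0 0.006 0.3 -0.4;0.4 0.71 0 0 0.006 0.3 -0.4;0.4 0.71 0 0 0.006 0.3 -0.4;0.4 0.71 0 0 0.006 0.3 -0.4"}}

```text
clock: 32.37
eef_pos: [593.6, 55.5, 194.1]
tool_rot: [-3.135, -0.008, 2.208]
force: [-0.5, -1.6, -0.3]
width: 59.8
gripper_force: 0.0
```

```bash
python3 go.py 587.5,298,160,95.5
```

```text
t 32.4 p [593.6  55.5 194.1] yaw 126.5 rp [-179.6   -0.4] j7 41 w 59.8 gf 0.0 F [-0.5 -1.6 -0.3] T [-0.02  0.05 -0.07]
587.5,298,160,95.5 -> [0.661 0.465 0.116] [-0.006 -0.004  0.344]
```

Call:
{"name": "move_arm", "arguments": {"rows": "0.66 0.465 0 0 0 0.344 -0.4;0.66 0.465 0 0 0 0.344 -0.4;0.66 0.465 0 0 0 0.344 -0.4;0.66 0.465 0 0 0 0.344 -0.4;0.66 0.465 0 0 0 0.344 -0.4;0.66 0.465 0 0 0 0.344 -0.4;0.66 0.465 0 0 0 0.344 -0.4;0.66 0.465 0 0 0 0.344 -0.4;0.66 0.465 0 0 0 0.344 -0.4;0.66 0.465 0 0 0 0.344 -0.4"}}

```text
clock: 33.2
eef_pos: [590.1, 294.6, 196.6]
tool_rot: [-3.135, -0.002, 1.663]
force: [-1.0, 0.1, 0.4]
width: 60.0
gripper_force: 0.0
```

```bash
python3 go.py 587.5,298,85,95.5
```

```text
t 33.2 p [590.1 294.6 196.6] yaw 95.3 rp [-1.796e+02 -1.000e-01] j7 -6 w 60.0 gf 0.0 F [-1.   0.1  0.4] T [-0.04  0.03  0.01]
587.5,298,85,95.5 -> [ 0.011 -0.005  0.372] [-0.004 -0.001 -0.003]
```

Call:
{"name": "move_arm", "arguments": {"rows": "0.004 -0.003 0.13 -0.003 0 0 -0.4;0.004 -0.003 0.26 -0.003 0 0 -0.4;0.004 -0.003 0.372 -0.003 0 0 -0.4;0.004 -0.003 0.372 -0.003 0 0 -0.4;0.004 -0.003 0.372 -0.003 0 0 -0.4;0.004 -0.003 0.372 -0.003 0 0 -0.4"}}

```text
clock: 33.7
eef_pos: [589.4, 298.7, 87.3]
tool_rot: [3.14, -0.004, 1.665]
force: [0.1, -0.3, 0.3]
width: 60.0
gripper_force: 0.0
```

```bash
python3 go.py 587.5,298,18,95.5
```

```text
t 33.7 p [589.4 298.7  87.3] yaw 95.4 rp [179.9  -0.3] j7 -2 w 60.0 gf 0.0 F [ 0.1 -0.3  0.3] T [-0.01  0.01 -0.06]
587.5,298,18,95.5 -> [-0.003 -0.007  0.231] [ 0.001 -0.003 -0.001]
```

Call:
{"name": "move_arm", "arguments": {"rows": "-0.003 -0.006 0.1 0 -0.003 0 -0.4;-0.003 -0.006 0.2 0 -0.003 0 -0.4;-0.003 -0.006 0.228 0 -0.003 0 -0.4;-0.003 -0.006 0.228 0 -0.003 0 -0.4;-0.003 -0.006 0.228 0 -0.003 0 1;-0.003 -0.006 0.228 0 -0.003 0 1;-0.003 -0.006 0.228 0 -0.003 0 1;-0.003 -0.006 0.228 0 -0.003 0 1;-0.003 -0.006 0.228 0 -0.003 0 1;-0.003 -0.006 0.228 0 -0.003 0 1;-0.003 -0.006 0.228 0 -0.003 0 1"}}

```text
clock: 34.62
eef_pos: [587.7, 299.7, 19.8]
tool_rot: [3.139, -0.001, 1.667]
force: [-0.3, -1.1, 7.1]
width: 34.9
gripper_force: 60.2
```

```bash
python3 go.py
```

```text
t 34.6 p [587.7 299.7  19.8] yaw 95.5 rp [ 1.798e+02 -1.000e-01] j7 -1 w 34.9 gf 60.2 F [-0.3 -1.1  7.1] T [-0.11  0.07  0.  ]
```

Call:
{"name": "move_arm", "arguments": {"rows": "0 0 -0.1 0 0 0 1;0 0 -0.22 0 0 0 1;0 0 -0.35 0 0 0 1;0 0 -0.48 0 0 0 1;0 0 -0.6 0 0 0 1;0 0 -0.6 0 0 0 1;0 0 -0.6 0 0 0 1"}}

```text
clock: 35.2
eef_pos: [587.5, 299.9, 200.8]
tool_rot: [3.137, -0.003, 1.667]
force: [-0.7, -0.6, -1.9]
width: 34.7
gripper_force: 60.1
```

```bash
python3 go.py 527,134,200,140 467.7,-29.8,200,178
```

```text
t 35.2 p [587.5 299.9 200.8] yaw 95.5 rp [ 1.797e+02 -1.000e-01] j7 -6 w 34.7 gf 60.1 F [-0.7 -0.6 -1.9] T [-0.06  0.01 -0.02]
527,134,200,140 -> [-0.531 -0.254  0.   ] [ 0.003 -0.    -0.494]
467.7,-29.8,200,178 -> [-1.055 -0.503 -0.002] [ 0.003  0.001 -0.916]
```

Call:
{"name": "move_arm", "arguments": {"rows": "-0.53 -0.25 0 0 0 -0.49 1;-0.53 -0.25 0 0 0 -0.49 1;-0.53 -0.25 0 0 0 -0.49 1;-0.53 -0.25 0 0 0 -0.49 1;-0.53 -0.25 0 0 0 -0.49 1;-0.53 -0.25 0 0 0 -0.49 1;-0.53 -0.25 0 0 0 -0.49 1;-0.53 -0.25 0 0 0 -0.49 1"}}

```text
clock: 35.87
eef_pos: [525.9, 133.9, 196.5]
tool_rot: [-3.14, -0.002, 2.435]
force: [0.4, 0.0, -1.6]
width: 34.9
gripper_force: 60.0
```

```bash
python3 go.py 466.7,-29.8,200,178.5
```

```text
t 35.9 p [525.9 133.9 196.5] yaw 139.5 rp [-1.799e+02 -1.000e-01] j7 42 w 34.9 gf 60.0 F [ 0.4  0.  -1.6] T [-0.   -0.04  0.03]
466.7,-29.8,200,178.5 -> [-0.204 -0.543 -0.011] [-0.001 -0.002 -0.433]
```

Call:
{"name": "move_arm", "arguments": {"rows": "-0.204 -0.543 0 0 0 -0.433 1;-0.204 -0.543 0 0 0 -0.433 1;-0.204 -0.543 0 0 0 -0.433 1;-0.204 -0.543 0 0 0 -0.433 1;-0.204 -0.543 0 0 0 -0.433 1;-0.204 -0.543 0.1 0 0 -0.433 1;-0.204 -0.543 0.2 0 0 -0.433 1;-0.204 -0.543 0.3 0 0 -0.433 1;-0.204 -0.543 0.35 0 0 -0.433 1;-0.204 -0.543 0.35 0 0 -0.433 1;-0.204 -0.543 0.35 0 0 -0.433 1"}}

```text
clock: 36.78
eef_pos: [467.0, -29.4, 91.4]
tool_rot: [-3.141, -0.004, 3.116]
force: [0.9, 0.6, -0.4]
width: 34.4
gripper_force: 60.1
```

```bash
python3 go.py 466.7,-29.8,63,178.5
```

```text
t 36.8 p [467.  -29.4  91.4] yaw 178.6 rp [-180.    -0.2] j7 90 w 34.4 gf 60.1 F [ 0.9  0.6 -0.4] T [-0.01 -0.03 -0.  ]
466.7,-29.8,63,178.5 -> [ 0.001 -0.001  0.095] [-0.    -0.003  0.001]
```

Call:
{"name": "move_arm", "arguments": {"rows": "0.001 -0.001 0.05 0 -0.003 0 1;0.001 -0.001 0.09 0 -0.003 0 1;0.001 -0.001 0.11 0 -0.003 0 1;0.001 -0.001 0.13 0 -0.003 0 1;0.001 -0.001 0.145 0 -0.003 0 1;0.001 -0.001 0.16 0 -0.003 0 1;0.001 -0.001 0.175 0 -0.003 0 1;0.001 -0.001 0.175 0 -0.003 0 1"}}

```text
clock: 37.45
eef_pos: [467.1, -30.0, 39.5]
tool_rot: [-3.14, 0.002, 3.117]
force: [0.0, -0.2, -1.6]
width: 34.9
gripper_force: 60.1
```

```bash
python3 go.py 466.7,-29.8,33.8,178.5
```

```text
t 37.5 p [467.1 -30.   39.5] yaw 178.6 rp [-1.799e+02  1.000e-01] j7 77 w 34.9 gf 60.1 F [ 0.  -0.2 -1.6] T [-0.06  0.06  0.03]
466.7,-29.8,33.8,178.5 -> [0.001 0.001 0.019] [-0.001  0.001  0.001]
```

Call:
{"name": "move_arm", "arguments": {"rows": "0 0 0.01 0 0 0 1;0 0 0.019 0 0 0 1;0 0 0.024 0 0 0 1;0 0 0.024 0 0 0 1;0 0 0.024 0 0 0 1"}}

```text
clock: 37.87
eef_pos: [467.3, -30.5, 33.7]
tool_rot: [-3.141, 0.003, 3.117]
force: [-0.6, 0.4, 9.7]
width: 34.9
gripper_force: 61.3
```

```bash
python3 go.py
```

```text
t 37.9 p [467.3 -30.5  33.7] yaw 178.6 rp [-180.     0.2] j7 67 w 34.9 gf 61.3 F [-0.6  0.4  9.7] T [ 0.09  0.41 -0.  ]
```

Call:
{"name": "move_arm", "arguments": {"rows": "0 0 0 0 0 0 -1;0 0 0 0 0 0 -1;0 0 0 0 0 0 -1;0 0 0 0 0 0 -1;0 0 -0.1 0 0 0 -1;0 0 -0.25 0 0 0 -1;0 0 -0.4 0 0 0 -1;0 0 -0.55 0 0 0 -1;0 0 -0.7 0 0 0 -1;0 0 -0.7 0 0 0 -1;0 0 -0.7 0 0 0 -1"}}

```text
clock: 38.78
eef_pos: [468.8, -30.3, 246.4]
tool_rot: [-3.141, 0.01, 3.117]
force: [1.1, 0.4, 0.4]
width: 85.1
gripper_force: 0.0
```

```bash
python3 go.py 400,200,240,178.5
```

```text
t 38.8 p [468.8 -30.3 246.4] yaw 178.6 rp [-179.9    0.6] j7 77 w 85.1 gf 0.0 F [1.1 0.4 0.4] T [-0.02  0.03 -0.01]
400,200,240,178.5 -> [0.249 0.762 0.018] [-0.001  0.006  0.001]
```

Call:
{"name": "move_arm", "arguments": {"rows": "0.2 0.95 0 0 0 0 -1;0.2 0.95 0 0 0 0 -1;0.2 0.95 0 0 0 0 -1;0.2 0.95 0 0 0 0 -1;0.2 0.95 0 0 0 0 -1;0.2 0.95 0 0 0 0 -1;0.2 0.95 0 0 0 0 -1;0.2 0.95 0 0 0 0 -1;0.2 0.95 0 0 0 0 -1;0.2 0.95 0 0 0 0 -1"}}

```text
clock: 39.62
eef_pos: [412.7, 255.2, 241.1]
tool_rot: [-3.139, -0.0, 3.118]
force: [0.2, -0.2, -1.6]
width: 85.3
gripper_force: 0.0
```

```bash
python3 - <<'E'
from h import *
c=cam("top"); s=cam("side")
a=cv2.resize(c["img"][95:285,235:400],(400,460),interpolation=cv2.INTER_CUBIC); b=cv2.resize(s["img"][155:265,180:390],(400,210),interpolation=cv2.INTER_CUBIC)
b2=cv2.resize(s["img"][170:235,250:350],(400,250),interpolation=cv2.INTER_CUBIC)
save("fin",np.hstack([a,np.vstack([b,b2])]))
E
```

```text
(no output)
```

View pics/fin.png

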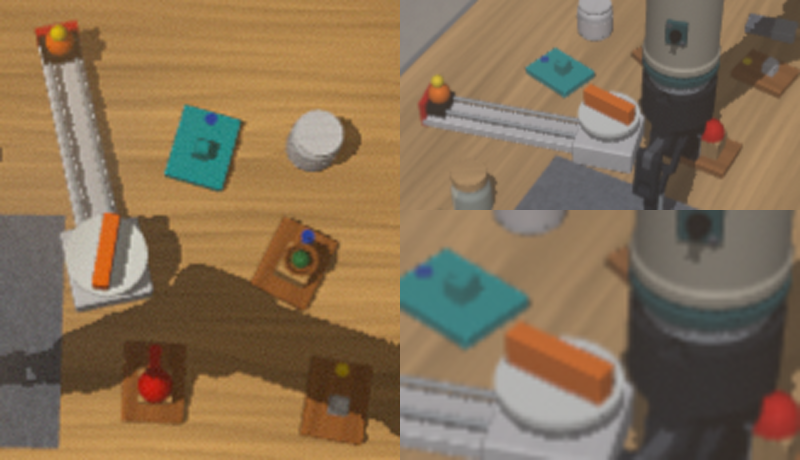

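The picture shows both toppers seated with their noses at their dots: red at (154,385) and blue at (300,258). The wheel is on the housing at (107,255) and the carriage is at the red stop (58,40). The arm is clear.

```bash
python3 -c "
from cell import *
print(finish_job())"
```

```text
the job is handed in; nothing more can be done
None
```

The job is handed in (no verdict came back): the red and blue toppers are pressed down on their posts with noses at their dots, there was no yellow topper, and the handwheel is on the shaft and wound until the carriage met the red stop.

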